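# Pack the drained slide racks and stain bottles into interlocked totes

## Task

Lift every slide rack that hangs on the drying stand off its hook and stand them all upright on the floor of the tote beside the stand. Then cover them with the spare tote: turn it half round, so that its cut-down front lies over the other's back, and set it on top so that it locks level on the rim instead of sinking in onto the racks. Finally stand the three dropper bottles upright in the upper tote, leaving the other things on the worktop where they are.

Things in the scene. Friction and masses are not known exactly. Their poses are not given: they have to be found in the camera images.
- rack_1_mid (a point): slide-staining rack, 80 mm tall, 70 g: white tray 54 x 36 x 22 mm (x, y, z), above it a wire triangle in its y-z plane, and on top an upright white grip tab 12 mm (x) by 16 mm (y), from 55 to 80 mm above the rack's underside. Given: its centre, 40 mm above its underside; z up when it hangs or stands, x along the hook's arm. Two to four racks are present; None = absent
- rack_2_mid (a point): another slide-staining rack, same as rack_1; None = absent. Best taken from above by the tab, fingers on the two sides that face along its y (16 mm), tips no lower than 57 mm above the rack's underside (17 mm above the given centre), where the wires begin
- rack_3_mid (a point): another slide-staining rack, same as rack_1; None = absent. It hangs by the cross bar under its tab: the bar's underside is 49.5 mm above the rack's underside, the tray's top 22 mm; the hook's arm passes between them
- rack_4_mid (a point): another slide-staining rack, same as rack_1; None = absent. 
- tote_base: the tote beside the drying stand, to be filled: open grey plastic box, 170 x 112 mm (x, y) at the floor, 194 x 136 mm at the rim, 100 mm high, walls 4 mm, floor 3 mm, 0.26 kg. Its front, at -x, is cut down to 55 mm; the back is full height. A rib across the middle parts the floor in two. Origin: centre of its underside, z up
- base_mid (a point): centre of tote_base, 50 mm above its origin. Inside: the rib along y is 30 mm wide at the floor; before and behind it are compartments 66 mm (x = 15 to 81 mm) by 104 mm (y). Each takes two racks side by side, e.g. centred at x = +-48, y = +-27 mm with the racks' x along the tote's x
- spare_mid (a point): spare tote, empty, farther to the robot's right, same shape as tote_base. Given: its centre, 50 mm above its underside, axes as tote_base. Lift it by the grip bar on its rib: 16 mm thick (x), 118 mm long (y), from 72 to 88 mm above the underside, so centred 30 mm above this point; below the bar the rib widens gently, to 30 mm
- spare_front (a point): middle of the spare tote's cut-down front end (90 mm from its centre along -x, 50 mm up). Stacking: each long wall has two slots 26 mm wide at x = -62 and +22 mm, and outside at the same x two lugs, undersides 10 mm up. Turned half round, the lugs stand on the other tote's rim: underside 90 mm above the other's, 6 mm play. Same way round they drop into the slots and the tote comes down on the racks
- drying_stand: fixed steel drying stand: base 110 x 320 mm with a 12 mm lip; at the back (x = 50 to 58 mm) a plate 310 mm wide, 124 mm high. From it four hook arms, 7 mm square, run to -x at y = -132, -44, 44, 132 mm, tops 94.5 mm up. Racks hang at x = 0. Origin: on the worktop under the racks' row, at its middle
- hook_1 (a point): point on top of the hook arm at the stand's y = -132 mm, where a rack hangs (the others are alike). 23 to 37 mm from here towards -x the arm turns up, its tip 10 mm above the arm: lift a rack by about 15 mm (it has 20 mm of room), then draw it 55 mm or more towards -x
- mouse_mid (a point): computer mouse 98 x 65 x 35 mm, bystander; point 10 mm up
- timer_mid (a point): white timer 66 x 62 x 22 mm, bystander; point 10 mm up
- dropper_1_mid (a point): dropper bottle, 37 mm across and 69 mm tall in the body, above it a ribbed cap 20 mm across up to 83 mm and a nozzle 13.6 mm across up to 100 mm; 60 g. Stands on the worktop in front of the drying stand at the start. Given: its centre, 50 mm above its underside, z up. Can be taken from above by cap and nozzle
- dropper_2_mid (a point): dropper bottle, 34 mm across and 69 mm tall in the body, above it a ribbed cap 18.4 mm across up to 83 mm and a nozzle 12.4 mm across up to 100 mm; 60 g. Stands on the worktop in front of the drying stand at the start. Given: its centre, 50 mm above its underside, z up. Can be taken from above by cap and nozzle
- dropper_3_mid (a point): dropper bottle, 32 mm across and 69 mm tall in the body, above it a ribbed cap 17 mm across up to 83 mm and a nozzle 11.6 mm across up to 100 mm; 60 g. Stands on the worktop in front of the drying stand at the start. Given: its centre, 50 mm above its underside, z up. Can be taken from above by cap and nozzle
- calculator_mid (a point): desk calculator 156 x 108 x 31 mm, bystander; point 10 mm up
- petri_2_mid (a point): petri dish 61 mm across, 14 mm high, bystander; point 10 mm up

How it is judged (in metres and radians):
On the way, in this order (a step that is already met when the one before it is completed fails the run):
1. every rack stands upright in the tote beside the stand (x of rack_1_mid in the frame of tote_base between -0.085 and 0.085 m and y of rack_1_mid in the frame of tote_base between -0.058 and 0.058 m and z of rack_1_mid in the frame of tote_base between 0.035 and 0.053 m and angle between each of rack_1_mid, rack_2_mid, rack_3_mid, rack_4_mid's own z axis and vertical below 0.2 rad and x of rack_2_mid in the frame of tote_base between -0.085 and 0.085 m and y of rack_2_mid in the frame of tote_base between -0.058 and 0.058 m and z of rack_2_mid in the frame of tote_base between 0.035 and 0.053 m and x of rack_3_mid in the frame of tote_base between -0.085 and 0.085 m and y of rack_3_mid in the frame of tote_base between -0.058 and 0.058 m and z of rack_3_mid in the frame of tote_base between 0.035 and 0.053 m and x of rack_4_mid in the frame of tote_base between -0.085 and 0.085 m and y of rack_4_mid in the frame of tote_base between -0.058 and 0.058 m and z of rack_4_mid in the frame of tote_base between 0.035 and 0.053 m), for 0.2 s.
2. the spare tote, turned half round, sits locked on the rim of the loaded one (x of spare_mid in the frame of tote_base between -0.012 and 0.012 m and y of spare_mid in the frame of tote_base between -0.012 and 0.012 m and z of spare_mid in the frame of tote_base between 0.137 and 0.1435 m and angle between spare_mid's own z axis and vertical below 0.05 rad and x of spare_front in the frame of tote_base above 0.07 m), for 0.2 s.
3. the three dropper bottles stand upright in the upper tote (x of dropper_1_mid in the frame of spare_mid between -0.085 and 0.085 m and y of dropper_1_mid in the frame of spare_mid between -0.058 and 0.058 m and z of dropper_1_mid in the frame of spare_mid between -0.006 and 0.012 m and angle between each of dropper_1_mid, dropper_2_mid, dropper_3_mid's own z axis and vertical below 0.2 rad and x of dropper_2_mid in the frame of spare_mid between -0.085 and 0.085 m and y of dropper_2_mid in the frame of spare_mid between -0.058 and 0.058 m and z of dropper_2_mid in the frame of spare_mid between -0.006 and 0.012 m and x of dropper_3_mid in the frame of spare_mid between -0.085 and 0.085 m and y of dropper_3_mid in the frame of spare_mid between -0.058 and 0.058 m and z of dropper_3_mid in the frame of spare_mid between -0.006 and 0.012 m), for 0.2 s.
At the end, for the whole second after the job is handed in: All racks stand upright (0.2 rad) on tote_base's floor; the spare tote sits on it turned half round, level (0.05 rad), centred within 12 mm, underside 87 to 93.5 mm above the other's; the three bottles stand upright (0.2 rad) on its floor; tote_base level on the worktop; at rest (all of step 1 and all of step 2 and all of step 3 and angle between tote_base's own z axis and vertical below 0.05 rad and height (world z) of tote_base below 0.006 m and linear speed of tote_base below 0.02 m/s); the robot touches nothing.
It fails at once if a bystander is moved by more than 30 mm (distance of any of mouse_mid, timer_mid, calculator_mid, petri_2_mid from where it was at the start of the episode above 0.03 m).
Of rack_1, rack_2, rack_3, rack_4 only 2 to 4 are there at a start; the rules pass over those that are not, and their reading is None.
At some moment in a run one of tote_base, tote_spare may be knocked a few centimetres aside while the robot is not near it.
It also fails if it takes over 210 s, if anything falls off the work surface, if the arm or the gripper's body presses on something with over 40 N, if the wrist force passes 120 N, or if a joint passes its speed limit or range.

## Robot

A 6-joint arm with a two-finger parallel gripper is mounted at the origin on a cart in front of the work surface, level with it; the furniture and walls round the work are solid. World frame = base frame: x ahead of the robot, y to its left, z up, the work surface at z = 0. Lengths are in m, angles in degrees, forces in N, time in s.
With the tool pointing down it reaches from about 0.25 to 0.725 m from the base axis. Payload 9.7 kg.
Tool frame: the origin (TCP) lies midway between the tips of the shut fingers; the grasp point (between the pads) lies 19 mm behind it; z points along the fingers, x is the direction in which the jaws open and shut, and the axes are right-handed (so a half turn about z gives the same grasp; the last joint's range is limited). The gripper opens to 85 mm and grips with 20 to 120 N. Pads are 22 mm wide; open, the fingers measure 114 mm over their backs; the gripper's body (76 mm by 85 mm) begins 54 mm behind the grasp point. The pads swing forward as they close: fully open they stand 13 mm farther back than shut.
Start: joints at [76.776, 4.979, 10.078, 95.1, 0, 90], TCP at [0.126, 0.535, 0.231] pointing down, gripper open.
Joint ranges: [-179.16, 179.16], [-48.56, 103.87], [-65.8, 70.77], [-126.05, 130.52], [-82.76, 87.17], [-180, 180]. Speed limits (degrees/s): [127.2, 127.2, 147.25, 180, 180, 180].

## Interface

Orientations are given as [roll, pitch, yaw] about the fixed x, y, z axes, in that order (R = Rz(yaw) Ry(pitch) Rx(roll)).
In Python, from workcell import bot, optics gives the robot as it stands.
- The arm moves only by the shell command python3 -m creep 'ROWS' [FORCE]. ROWS is JSON, a list of rows, each a list of 7 numbers: the shift along the tool's x, y, z in m, then the turn, a rotation vector about the tool's x, y, z in rad, then the opening, from 0 (shut) to 1 (fully open). A call has 1 to 8 rows; each row is the pose to reach, as a shift and turn from the pose commanded when the call began, along the tool's axes at that moment; what a row does not reach only later rows make up. A row lasts 1/10 s, in which the tool goes at most 50 mm and 8.59 degrees, less where a joint would pass 70% of its speed; a pose out of reach is approached as far as the arm can. A call with a gripper value outside its range is refused whole. The fingers move at their own pace and stop on an object; FORCE is the grip in N (left out, the last holds). Time passes only in rows, so rows that repeat a pose let the fingers close. It gives the time, the measured TCP pose, the force and the opening at its end, in the units of the state.
- bot.get_obs(): the state, without advancing time (a new reading comes with each control period).
- optics.camera(name): name is "scene" or "side" or "wrist"; returns the picture (384x512x3 uint8, red, green, blue); there is no depth.
- optics.camera_params(name): a dict with "camera_matrix" (3x3 intrinsics, pixels), "D" ([k1, k2, p1, p2, k3] as OpenCV has them; the pictures are not rectified), "R" (3x3) and "t" (3): a world point X has camera coordinates R X + t; the wrist camera has in their place "mount" (4x4, takes a point from camera to tool coordinates, whose origin is the TCP and whose axes are the tool frame's). Camera axes: x right, y down, z forward; pixel columns grow to the right and rows downward; lengths in m; the calibration is good to about 2 mm. A picture is of the moment at which its call begins: read the wrist's pose just before it. camera_params takes no time and is no camera call.
- bot.job_done(): hands the job in, once; it reports no verdict.
The state is a dict: "time": time; "q": joint angles; "qd": joint speeds; "joint_efforts": joint torques, N m; "ee_pos": TCP position; "tcp_rot": TCP orientation; "wrist_force": force on the tool from outside, world axes, zero at the start; "torque": the same for the moment, N m; "opening": finger opening in m.
Only numpy, scipy, OpenCV 4.12 (cv2) and the standard library are available. Lean on these libraries where they do the work, as an engineer would, in place of code of your own. Each camera call takes 0.05 s, during which the arm holds its last target.

## Working session

There is one attempt and no reset: what is moved stays moved. The work goes in short steps, Python scripts to look and compute and a shell command to move; the robot and the scene stay as the last step left them, time stands still between calls to the robot, and variables do not carry over. Pictures are saved under pics/ and viewed, and the job is handed in when it is done.

```bash
ls; mkdir -p pics; python3 - <<'E'
from workcell import bot, optics
import cv2, numpy as np
o=bot.get_obs(); print(o)
for n in ["scene","side","wrist"]:
    p=optics.camera_params(n); print(n,{k:np.round(np.array(v),4).tolist() for k,v in p.items()})
    cv2.imwrite(f"pics/{n}0.png",optics.camera(n)[:,:,::-1])
E
```

```text
pics
{'time': 0.0, 'q': array([ 7.67751326e+01,  5.01125639e+00,  1.00362085e+01,  9.50991685e+01,
       -6.46409143e-04,  9.00006629e+01]), 'qd': array([-0.06640704,  0.04648728, -0.04794125,  0.10748084, -0.05132122,
       -0.0593899 ]), 'joint_efforts': array([ 1.54923328e-03, -5.20388210e+01,  4.64804363e+01,  1.62695500e-02,
        7.99039231e-05, -1.63815832e-05]), 'ee_pos': array([0.12577916, 0.53520317, 0.23059728]), 'tcp_rot': array([1.79999353e+02, 7.42163692e-02, 7.67744697e+01]), 'wrist_force': array([-0.66080075,  0.15974386, -1.0865052 ]), 'torque': array([-0.01377563,  0.01220531, -0.02960792]), 'opening': 0.08561970407734756}
scene {'camera_matrix': [[368.2662, 0.0, 254.3594], [0.0, 368.2662, 187.2515], [0.0, 0.0, 1.0]], 'D': [-0.0824, 0.0, 0.0, 0.0, 0.0], 'R': [[-0.4848, -0.8744, -0.021], [-0.3741, 0.229, -0.8987], [0.7906, -0.4279, -0.4381]], 't': [0.301, 0.2683, 0.9798]}
side {'camera_matrix': [[358.7337, 0.0, 249.3199], [0.0, 358.7337, 193.5475], [0.0, 0.0, 1.0]], 'D': [-0.0667, 0.0, 0.0, 0.0, 0.0], 'R': [[-0.9048, -0.4256, 0.0114], [-0.3323, 0.6892, -0.6438], [0.2662, -0.5864, -0.7651]], 't': [0.4841, 0.1747, 1.1646]}
wrist {'camera_matrix': [[280.5252, 0.0, 250.0505], [0.0, 280.5252, 189.4442], [0.0, 0.0, 1.0]], 'D': [-0.0384, 0.0, 0.0, 0.0, 0.0], 'mount': [[1.0, 0.0005, 0.0006, -0.0014], [-0.0007, 0.9557, 0.2944, -0.0749], [-0.0004, -0.2944, 0.9557, -0.1429], [0.0, 0.0, 0.0, 1.0]]}
```

View pics/scene0.png

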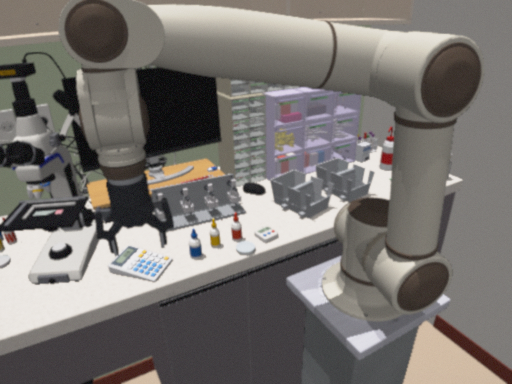

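View pics/side0.png

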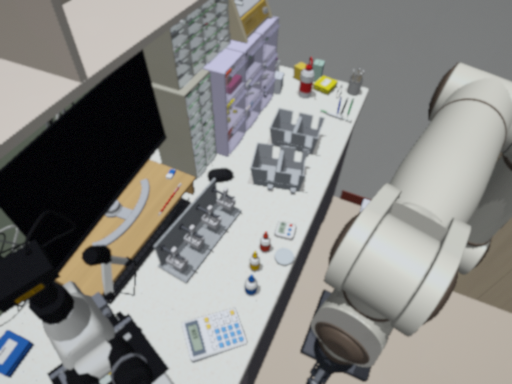

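View pics/wrist0.png

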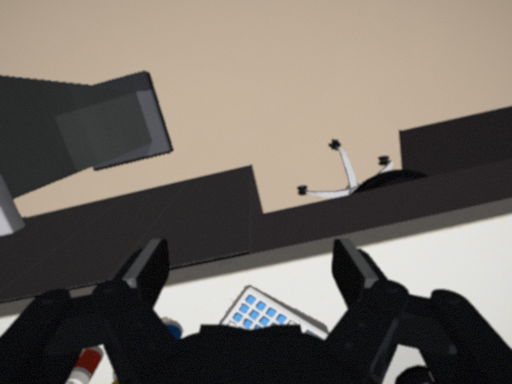

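```bash
cat > h.py <<'E'
from workcell import bot, optics
import cv2, numpy as np
from scipy.spatial.transform import Rotation as Rn
P={n:optics.camera_params(n) for n in ["scene","side","wrist"]}
def pose(o=None):
    o=o or bot.get_obs()
    T=np.eye(4);T[:3,:3]=Rn.from_euler('xyz',o['tcp_rot'],degrees=True).as_matrix();T[:3,3]=o['ee_pos'];return T
def ext(n,T=None):
    p=P[n]
    if n!='wrist': return np.array(p['R']),np.array(p['t'])
    M=np.linalg.inv((pose() if T is None else T)@np.array(p['mount'])); return M[:3,:3],M[:3,3]
def ray(n,uv,T=None):
    p=P[n];R,t=ext(n,T)
    u=cv2.undistortPoints(np.array(uv,float).reshape(-1,1,2),np.array(p['camera_matrix']),np.array(p['D'])).reshape(-1,2)
    d=np.c_[u,np.ones(len(u))]@R; return -R.T@t, d/np.linalg.norm(d,axis=1)[:,None]
def onz(n,uv,z,T=None):
    c,d=ray(n,uv,T); return c+d*((z-c[2])/d[:,2])[:,None]
def proj(n,X,T=None):
    p=P[n];R,t=ext(n,T); X=np.array(X,float).reshape(-1,3)
    return cv2.projectPoints(X,cv2.Rodrigues(R)[0],t,np.array(p['camera_matrix']),np.array(p['D']))[0].reshape(-1,2)
def tri(obs):  # list of (cam,uv,T)
    A=np.zeros((3,3));b=np.zeros(3)
    for n,uv,T in obs:
        c,d=ray(n,[uv],T);d=d[0];M=np.eye(3)-np.outer(d,d);A+=M;b+=M@c
    return np.linalg.solve(A,b)
def snap(n,name):
    T=pose();im=optics.camera(n);cv2.imwrite(f'pics/{name}.png',im[:,:,::-1]);np.save(f'pics/{name}.npy',T);return im,T
def crop(name,x0,y0,x1,y1,s,out):
    im=cv2.imread(f'pics/{name}.png')[y0:y1,x0:x1];cv2.imwrite(f'pics/{out}.png',cv2.resize(im,None,fx=s,fy=s,interpolation=cv2.INTER_CUBIC))
E
python3 - <<'E'
from h import *
for n in ['scene','side']:
    R,t=ext(n);print(n,-R.T@t)
crop('scene0',90,130,390,280,2.6,'sc1'); crop('side0',150,100,350,360,2.3,'sd1')
E
```

```text
scene [-0.52830069  0.62097616  0.67667181]
side [0.18608637 0.7685341  0.99795027]
```

View pics/sc1.png

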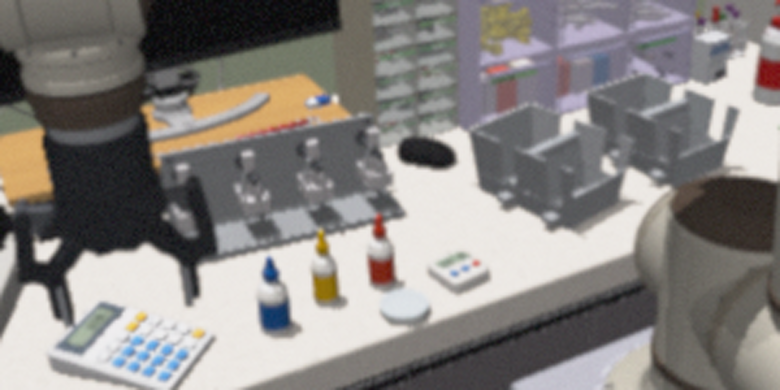

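View pics/sd1.png

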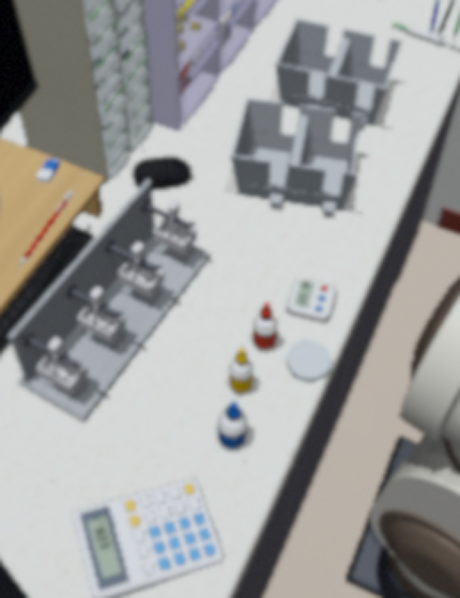

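```bash
python3 - <<'E'
from h import *
s=lambda p:[p[0]/2.3+150,p[1]/2.3+100]
c=lambda p:[p[0]/2.6+90,p[1]/2.6+130]
def S(name,p,z): print(name,np.round(onz('side',[s(q) for q in p],z),3).tolist())
def C(name,p,z): print(name,np.round(onz('scene',[c(q) for q in p],z),3).tolist())
S('standfront',[(85,418),(210,258)],0.012)
S('plate top',[(10,335),(150,183)],0.124)
C('standfront',[(222,255),(403,213)],0.012)
C('plate top',[(160,157),(373,115)],.124)
for n,a,b in [('tab1',(53,345),(182,172)),('tab2',(95,292),(248,158)),('tab3',(138,247),(314,145)),('tab4',(177,212),(373,128))]:
    print(n,np.round(tri([('side',s(a),None),('scene',c(b),None)]),3))
for n,a,b in [('blue',(234,404),(269,262)),('yel',(241,350),(321,236)),('red',(266,305),(378,218))]:
    print(n,np.round(tri([('side',s(a),None),('scene',c(b),None)]),3))
S('calc',[(80,515),(190,485),(222,555),(105,590)],.03)
S('petri',[(308,360)],.012);S('timer',[(312,298)],.02);S('mouse',[(162,172)],.03)
C('petri',[(405,305)],.012);C('timer',[(459,268)],.02);C('mouse',[(427,152)],.03)
S('base rim back',[(247,100),(235,155)],.1)
S('base rimright side: ',[(247,100),(355,115)],.1)
S('base rim left: ',[(235,155),(352,165)],.1)
S('spare rim',[(300,22),(278,65),(398,40)],.1)
E
```

```text
standfront [[0.55, 0.405, 0.012], [0.518, 0.101, 0.012]]
plate top [[0.651, 0.391, 0.124], [0.617, 0.093, 0.124]]
standfront [[0.535, 0.355, 0.012], [0.51, 0.1, 0.012]]
plate top [[0.632, 0.395, 0.124], [0.606, 0.094, 0.124]]
tab1 [0.601 0.375 0.11 ]
tab2 [0.595 0.285 0.111]
tab3 [0.58  0.196 0.113]
tab4 [0.556 0.121 0.127]
blue [0.369 0.342 0.09 ]
yel [0.393 0.268 0.089]
red [0.391 0.193 0.092]
calc [[0.484, 0.522, 0.03], [0.383, 0.433, 0.03], [0.312, 0.491, 0.03], [0.414, 0.583, 0.03]]
petri [[0.321, 0.2, 0.012]]
timer [[0.353, 0.107, 0.02]]
mouse [[0.657, -0.009, 0.03]]
petri [[0.314, 0.2, 0.012]]
timer [[0.34, 0.11, 0.02]]
mouse [[0.629, -0.005, 0.03]]
base rim back [[0.575, -0.153, 0.1], [0.54, -0.032, 0.1]]
base rimright side:  [[0.575, -0.153, 0.1], [0.406, -0.196, 0.1]]
base rim left:  [[0.54, -0.032, 0.1], [0.373, -0.09, 0.1]]
spare rim [[0.575, -0.383, 0.1], [0.564, -0.255, 0.1], [0.402, -0.411, 0.1]]
```

```bash
cat >> h.py <<'E'
def plan(p,yaw,T=None,roll=180,pitch=0):
    T=pose() if T is None else T
    G=np.eye(4);G[:3,:3]=Rn.from_euler('xyz',[roll,pitch,yaw],degrees=True).as_matrix();G[:3,3]=p
    D=np.linalg.inv(T)@G
    return np.round(np.r_[D[:3,3],Rn.from_matrix(D[:3,:3]).as_rotvec()],4).tolist()
E
python3 -c "
from h import *
print(plan([.42,.25,.33],84))"
```

```text
[-0.2105, 0.3517, -0.099, -0.0, 0.001, -0.1261]
```

```bash
python3 -m creep '[[-0.2105,0.352,-0.099,0,0.001,-0.126,1],[-0.2105,0.352,-0.099,0,0.001,-0.126,1],[-0.2105,0.352,-0.099,0,0.001,-0.126,1],[-0.2105,0.352,-0.099,0,0.001,-0.126,1],[-0.2105,0.352,-0.099,0,0.001,-0.126,1],[-0.2105,0.352,-0.099,0,0.001,-0.126,1],[-0.2105,0.352,-0.099,0,0.001,-0.126,1],[-0.2105,0.352,-0.099,0,0.001,-0.126,1]]' 40
python3 -c "
from h import *
print(plan([.42,.25,.33],84))"
```

```text
time: 0.95
ee_pos: [0.406, 0.2631, 0.3256]
tcp_rot: [180.0, -0.1, 84.0]
wrist_force: [-0.1, 1.4, -0.4]
opening: 0.0849
[-0.0115, 0.0152, -0.0044, 0.0002, -0.0012, 0.0]
```

```bash
python3 -m creep '[[-0.0,0.0,0,0,0,0,1],[0,0,0,0,0,0,1]]'
python3 -c "
from h import *
im,T=snap('wrist','w1');print(T)
crop('w1',0,0,512,384,1.55,'w1b')"
```

```text
time: 1.15
ee_pos: [0.4057, 0.264, 0.3249]
tcp_rot: [-180.0, -0.1, 83.8]
wrist_force: [-0.1, 0.7, 0.1]
opening: 0.0854
[[ 1.07430065e-01  9.94212609e-01 -2.65092712e-04  4.05685156e-01]
 [ 9.94212239e-01 -1.07429776e-01  9.31539578e-04  2.64027525e-01]
 [ 8.97669543e-04 -3.63633775e-04 -9.99999531e-01  3.24919153e-01]
 [ 0.00000000e+00  0.00000000e+00  0.00000000e+00  1.00000000e+00]]
```

View pics/w1b.png

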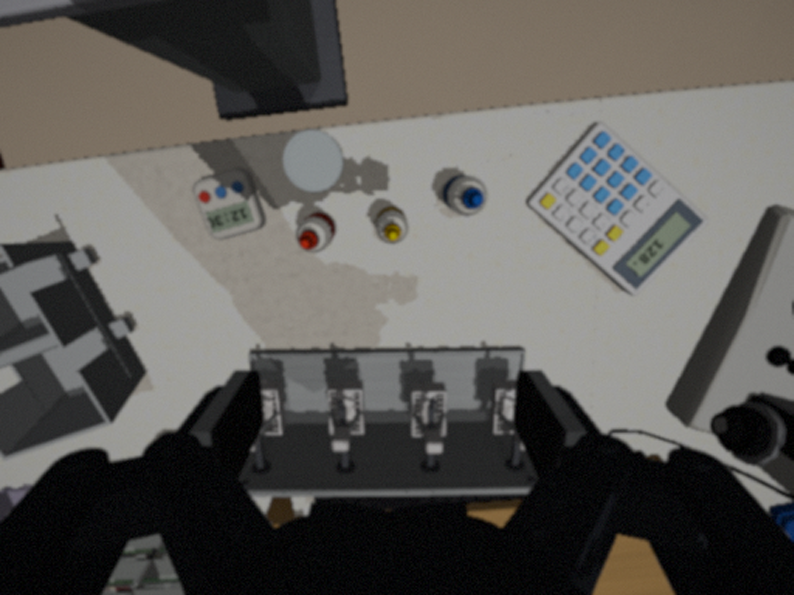

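```bash
python3 - <<'E'
from h import *
from scipy.optimize import least_squares
T=np.load('pics/w1.npy');k=1.55
f=lambda p:(np.array(p)+.5)/k-.5
def O(n,p,z):print(n,np.round(onz('wrist',f(p),z,T),4).tolist())
O('lip',[(250,350),(524,348)],.012)
O('plate',[(244,492),(534,492)],.124)
O('tabs',[(342,447),(432,449)],.125)
O('tips',[(257,345),(332,345),(410,345),(488,343)],.1045)
O('droppers',[(306,241),(392,232),(473,198)],.1)
O('petri',[(313,161)],.014)
O('timer',[(228,203)],.02)
# fit stand pose
M=[];U=[]
def add(X,u,w=1):M.append(X);U.append(u)
add([-.055,-.16,.012],(250,350));add([-.055,.16,.012],(524,348))
add([.058,-.155,.124],(244,492));add([.058,.155,.124],(534,492))
for y,u in zip([-.132,-.044,.044,.132],[(261,468),(345,468),(430,468),(515,466)]):add([.05,y,.091],u)
for y,u in zip([-.132,-.044,.044,.132],[(257,345),(332,345),(410,345),(488,343)]):add([-.037,y,.1045],u)
M=np.array(M);U=f(U)
def res(p):
    c,s=np.cos(p[2]),np.sin(p[2])
    X=np.c_[p[0]+c*M[:,0]-s*M[:,1],p[1]+s*M[:,0]+c*M[:,1],M[:,2]]
    return (proj('wrist',X,T)-U).ravel()
r=least_squares(res,[.57,.25,-.1]);print(r.x[:2],np.degrees(r.x[2]));print(r.fun.reshape(-1,2).round(1).tolist())
E
```

```text
lip [[0.5204, 0.0918, 0.012], [0.5517, 0.4044, 0.012]]
plate [[0.6222, 0.0985, 0.124], [0.6528, 0.3801, 0.124]]
tabs [[0.5795, 0.2014, 0.125], [0.5907, 0.2845, 0.125]]
tips [[0.4778, 0.1354, 0.1045], [0.485, 0.2035, 0.1045], [0.4925, 0.2739, 0.1045], [0.4983, 0.3446, 0.1045]]
droppers [[0.389, 0.1945, 0.1], [0.3892, 0.2683, 0.1], [0.3681, 0.3383, 0.1]]
petri [[0.3232, 0.1965, 0.014]]
timer [[0.3542, 0.1049, 0.02]]
[0.56173579 0.24013908] -4.6260509800227485
[[-6.7, -13.4], [-0.4, -16.7], [-13.6, -7.3], [6.6, -11.9], [-3.8, -10.4], [-3.0, -11.4], [-2.5, -12.6], [-2.0, -12.9], [-11.1, 24.5], [0.8, 23.2], [11.3, 21.8], [21.7, 21.4]]
```

```bash
python3 - <<'E'
from h import *
from scipy.optimize import least_squares
T=np.load('pics/w1.npy');k=1.55
f=lambda p:(np.array(p)+.5)/k-.5
M=[];U=[]
def add(X,u,w=1):M.append(X);U.append(u)
add([-.055,-.16,.012],(250,350));add([-.055,.16,.012],(524,348))
add([.058,-.155,.124],(244,492));add([.058,.155,.124],(534,492))
for y,u in zip([-.132,-.044,.044,.132],[(261,468),(345,468),(430,468),(515,466)]):add([.05,y,.091],u)
for y,u in zip([-.044,.044],[(342,447),(432,449)]):add([0,y,.125],u)
M=np.array(M);U=f(U)
def res(p):
    c,s=np.cos(p[2]),np.sin(p[2])
    X=np.c_[p[0]+c*M[:,0]-s*M[:,1],p[1]+s*M[:,0]+c*M[:,1],M[:,2]]
    return (proj('wrist',X,T)-U).ravel()
r=least_squares(res,[.57,.25,-.1]);print(r.x[:2],np.degrees(r.x[2]));print(r.fun.reshape(-1,2).round(1).tolist())
p=r.x;c,s=np.cos(p[2]),np.sin(p[2])
for y in [-.132,-.044,.044,.132]: print(p[0]-s*y,p[1]+c*y, np.hypot(p[0]-s*y,p[1]+c*y))
im=cv2.imread('pics/w1.png');im=im[200:330,140:370];cv2.imwrite('pics/w1c.png',cv2.resize(im,None,fx=3.4,fy=3.4,interpolation=cv2.INTER_CUBIC))
E
```

```text
[0.58565529 0.24341406] -5.822308129345206
[[-1.7, -2.8], [2.1, -2.5], [-9.0, 3.6], [7.6, 2.5], [0.4, 0.3], [0.4, 0.3], [0.0, 0.1], [-0.6, 0.7], [-1.0, 1.1], [1.8, -0.5]]
0.5722647302786533 0.11209500719587168 0.5831399593229247
0.5811917711814648 0.19964104046248823 0.6145245478628116
0.5901188120842763 0.2871870737291048 0.6562900484487356
0.5990458529870878 0.3747331069957213 0.706598072074708
```

View pics/w1c.png

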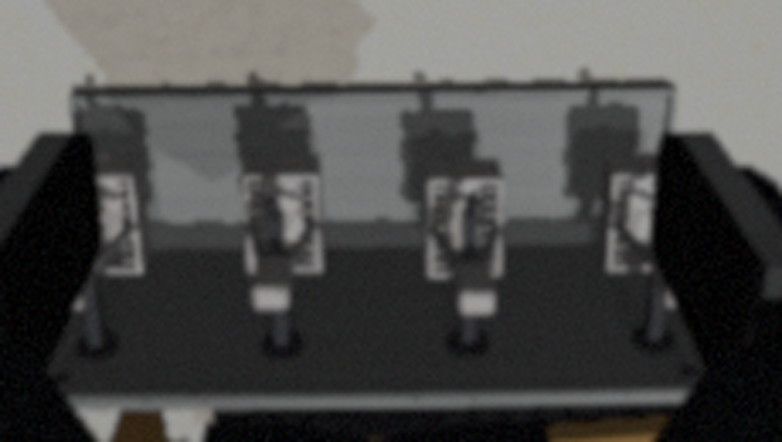

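```bash
cat > fit.py <<'E'
from h import *
from scipy.optimize import least_squares
def fit(name,M,U,x0,cam='wrist',k=1,off=(0,0)):
    T=np.load(f'pics/{name}.npy');M=np.array(M,float);U=(np.array(U,float)+.5)/k-.5+np.array(off)
    def res(p):
        c,s=np.cos(p[2]),np.sin(p[2])
        X=np.c_[p[0]+c*M[:,0]-s*M[:,1],p[1]+s*M[:,0]+c*M[:,1],M[:,2]]
        return (proj(cam,X,T)-U).ravel()
    r=least_squares(res,x0,loss='soft_l1');print(r.x[:2].round(4),'yaw',np.degrees(r.x[2]).round(2));print(res(r.x).reshape(-1,2).round(1).tolist());return r.x
E
python3 - <<'E'
from fit import *
M=[[-.055,-.16,.012],[-.055,.16,.012],[.05,-.155,.124],[.05,.155,.124]]+[[.05,y,.091] for y in [-.132,-.044,.044,.132]]+[[0,-.044,.125],[0,.044,.125]]
U=[(75,88),(672,84),(48,382),(703,385),(97,345),(283,345),(468,343),(654,341),(270,297),(477,302)]
p=fit('w1',M,U,[.58,.24,-.1],k=3.4,off=(140,200))
c,s=np.cos(p[2]),np.sin(p[2])
for y in [-.132,-.044,.044,.132]: print(p[0]-s*y,p[1]+c*y, np.hypot(p[0]-s*y,p[1]+c*y))
T=np.load('pics/w1.npy')
print(onz('wrist',(np.array([(270,297),(477,302)])+.5)/3.4+[139.5,199.5],.125,T))
E
```

```text
[0.5836 0.2434] yaw -5.8
[[-2.5, -3.8], [2.7, -3.6], [-6.4, 3.5], [6.2, 1.5], [0.2, -0.1], [-0.2, -0.0], [-0.1, 0.2], [-0.5, 0.2], [0.2, 1.1], [0.3, -0.7]]
0.5702835925727255 0.11211339669710185 0.58119944053364
0.579172148241744 0.19966334574402456 0.6126220930823949
0.5880607039107624 0.28721329479094726 0.6544515781848897
0.5969492595797808 0.37476324383786996 0.7048375042835983
[[0.57724086 0.19967642 0.125     ]
 [0.58918754 0.28667253 0.125     ]]
```

```bash
python3 -c "
from h import *
print(bot.get_obs()['q'].round(1))
print(plan([.572,.1121,.175],84.2))"
```

```text
[ 3.310e+01 -9.000e-01  1.470e+01  1.056e+02  1.000e-01  3.920e+01]
[-0.1343, 0.1824, 0.1495, -0.0007, -0.0008, -0.0045]
```

```bash
python3 -m creep '[[-0.134,0.1,0.05,0,0,-0.004,0.5],[-0.134,0.182,0.1,0,0,-0.004,0.5],[-0.134,0.182,0.15,0,0,-0.004,0.5],[-0.134,0.182,0.15,0,0,-0.004,0.5],[-0.134,0.182,0.15,0,0,-0.004,0.5],[-0.134,0.182,0.15,0,0,-0.004,0.5],[-0.134,0.182,0.15,0,0,-0.004,0.5],[-0.134,0.182,0.15,0,0,-0.004,0.5]]' 40
python3 -c "
from h import *
im,T=snap('wrist','w2');print(T[:3,3])
crop('w2',0,0,512,384,1.55,'w2b')"
```

```text
time: 2.0
ee_pos: [0.5712, 0.114, 0.1746]
tcp_rot: [-179.9, -0.0, 84.3]
wrist_force: [-0.6, 0.4, 0.4]
opening: 0.0428
[0.57115886 0.11398261 0.17455446]
```

View pics/w2b.png

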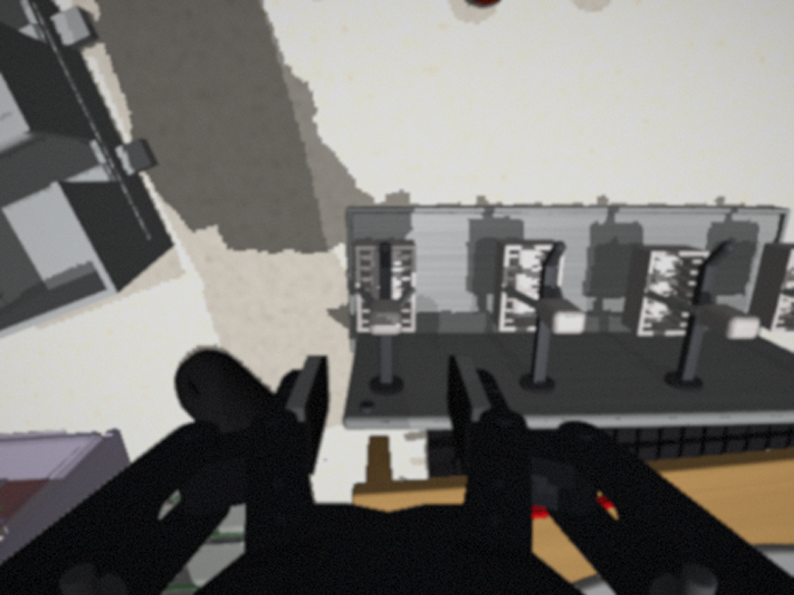

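```bash
python3 - <<'E'
from fit import *
T=np.load('pics/w2.npy')
print(onz('wrist',(np.array([(386,324),(570,321),(743,326)])+.5)/1.55-.5,.125,T).round(4))
M=[[-.055,-.16,.012],[.05,-.132,.091],[.05,-.044,.091],[.05,.044,.091],[0,-.132,.125],[0,-.044,.125],[0,.044,.125]]
U=[(347,208),(386,385),(538,382),(684,379),(386,324),(570,321),(743,326)]
p=fit('w2',M,U,[.58,.24,-.1],k=1.55)
c,s=np.cos(p[2]),np.sin(p[2])
for y in [-.132,-.044,.044,.132]: print(p[0]-s*y,p[1]+c*y, np.hypot(p[0]-s*y,p[1]+c*y))
print(plan([.572,.113,.104],84.2))
E
```

```text
[[0.57   0.112  0.125 ]
 [0.5773 0.1992 0.125 ]
 [0.5887 0.2852 0.125 ]]
[0.5825 0.2433] yaw -5.19
[[-1.4, -10.9], [0.5, -0.5], [-0.6, 0.4], [-0.4, 0.8], [-0.2, 0.7], [0.2, 1.6], [2.8, -3.0]]
0.5705733706924009 0.11180353455604419 0.5814241151539146
0.5785316940704279 0.1994429383023657 0.6119447742097979
0.5864900174484551 0.28708234204868716 0.6529830102558937
0.5944483408264821 0.37472174579500866 0.7026985247480007
[-0.0012, 0.0008, 0.0716, 0.0001, -0.0013, 0.0023]
```

```bash
python3 -m creep '[[-0.002,-0.001,0.02,0,0,0,0.5],[-0.002,-0.001,0.04,0,0,0,0.5],[-0.002,-0.001,0.06,0,0,0,0.5],[-0.002,-0.001,0.07,0,0,0,0.5],[-0.002,-0.001,0.07,0,0,0,0],[-0.002,-0.001,0.07,0,0,0,0],[-0.002,-0.001,0.07,0,0,0,0],[-0.002,-0.001,0.07,0,0,0,0]]' 40
python3 -m creep '[[0,0,0,0,0,0,0],[0,0,-0.008,0,0,0,0],[0,0,-0.016,0,0,0,0],[0,0,-0.016,0,0,0,0]]'
python3 -c "
from h import *
im,T=snap('wrist','w3');print(T[:3,3])
crop('w3',0,0,512,384,1.55,'w3b')"
```

```text
time: 2.85
ee_pos: [0.5714, 0.1112, 0.1064]
tcp_rot: [179.9, -0.1, 84.2]
wrist_force: [-0.9, 1.0, 4.4]
opening: 0.0149
time: 3.25
ee_pos: [0.5715, 0.1108, 0.1226]
tcp_rot: [179.9, -0.1, 84.2]
wrist_force: [-0.4, -0.0, -0.5]
opening: 0.0149
[0.57149526 0.11076699 0.1226234 ]
```

View pics/w3b.png

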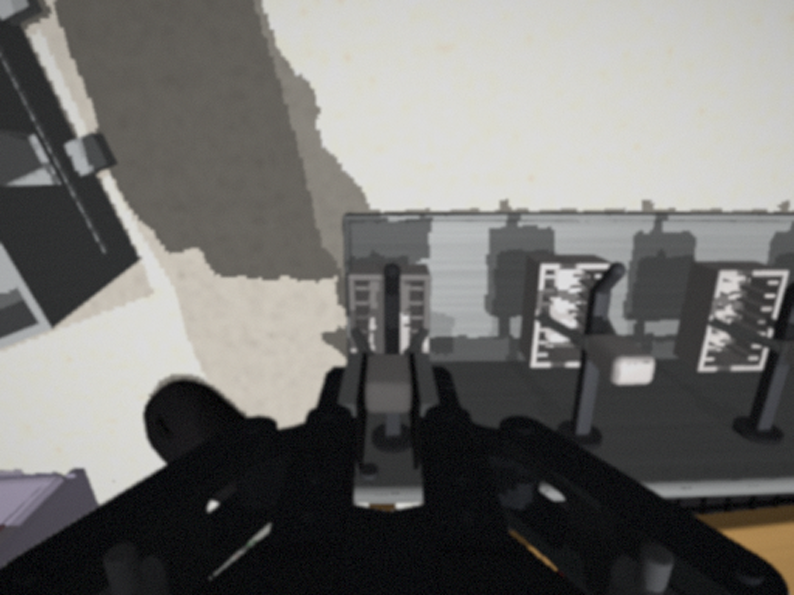

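```bash
python3 -m creep '[[0,-0.02,0,0,0,0,0],[0,-0.045,0,0,0,0,0],[0,-0.075,0,0,0,0,0],[0,-0.08,-0.03,0,0,0,0],[0,-0.08,-0.08,0,0,0,0],[0,-0.08,-0.11,0,0,0,0],[0,-0.08,-0.11,0,0,0,0]]'
python3 -c "
from h import *
im,T=snap('wrist','w4');print(T[:3,3])
crop('w4',0,0,512,384,1.55,'w4b')
print(plan([.41,-.09,.27],106.5))"
```

```text
time: 4.0
ee_pos: [0.4925, 0.119, 0.2356]
tcp_rot: [179.6, -0.2, 84.2]
wrist_force: [-0.2, 0.2, -1.0]
opening: 0.0151
[0.49245388 0.11901407 0.23561046]
[-0.216, -0.0605, -0.0377, 0.0038, -0.0014, -0.3888]
```

View pics/w4b.png

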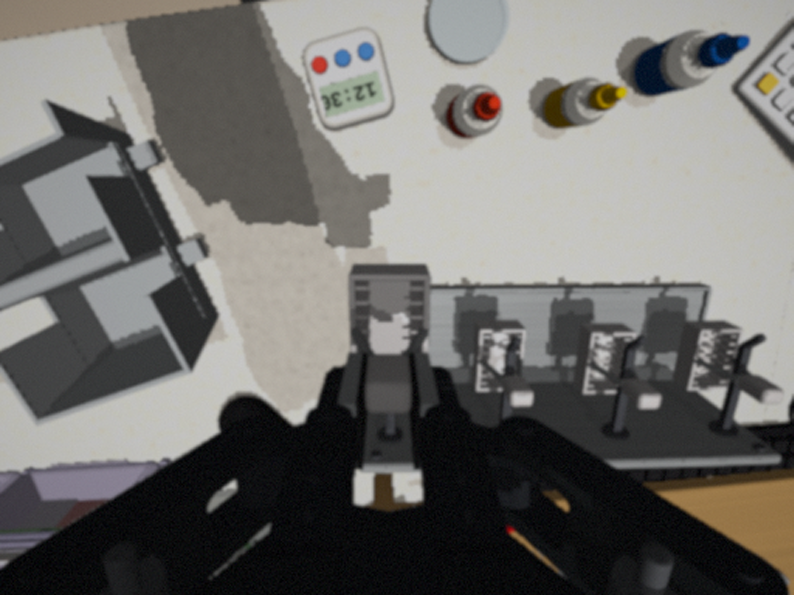

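```bash
python3 -m creep '[[-0.216,-0.0605,-0.038,0.003,0,-0.389,0],[-0.216,-0.0605,-0.038,0.003,0,-0.389,0],[-0.216,-0.0605,-0.038,0.003,0,-0.389,0],[-0.216,-0.0605,-0.038,0.003,0,-0.389,0],[-0.216,-0.0605,-0.038,0.003,0,-0.389,0],[-0.216,-0.0605,-0.038,0.003,0,-0.389,0],[-0.216,-0.0605,-0.038,0.003,0,-0.389,0],[-0.216,-0.0605,-0.038,0.003,0,-0.389,0]]'
python3 -c "
from h import *
im,T=snap('wrist','w5');print(T[:3,3])
crop('w5',0,0,512,384,1.55,'w5b')"
```

```text
time: 4.85
ee_pos: [0.4093, -0.0895, 0.2677]
tcp_rot: [-179.8, -0.1, 106.5]
wrist_force: [1.6, -0.1, -0.9]
opening: 0.0148
[ 0.40934594 -0.08953739  0.26772206]
```

View pics/w5b.png

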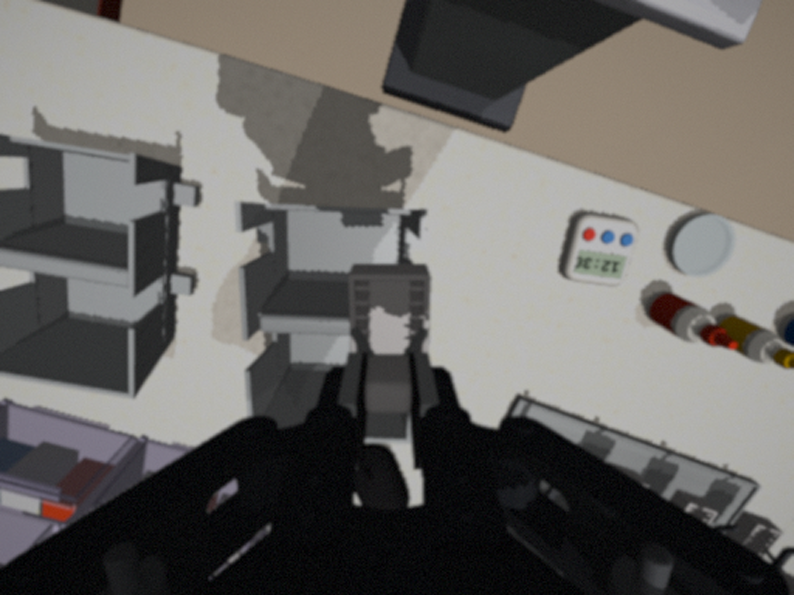

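```bash
python3 -m creep '[[0.0,0.05,0,0,0,0,0],[-0.0,0.1,-0.01,0,0,0,0],[0,0.1,-0.02,0,0,0,0],[0,0.1,-0.02,0,0,0,0]]'
python3 -c "
from h import *
im,T=snap('wrist','w6');print(T[:3,3])
crop('w6',0,0,512,384,1.55,'w6b')"
```

```text
time: 5.3
ee_pos: [0.5063, -0.0602, 0.2879]
tcp_rot: [-179.8, -0.1, 106.7]
wrist_force: [-0.2, -0.0, 0.8]
opening: 0.0149
[ 0.5062745  -0.06024141  0.28791606]
```

View pics/w6b.png

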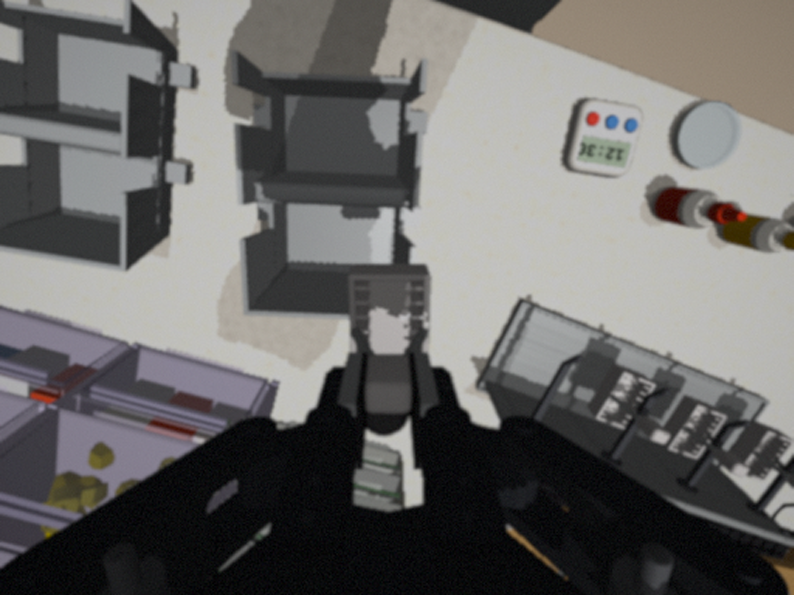

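```bash
python3 -c "
from h import *
crop('w6',130,20,300,215,4,'w6c')"
```

```text
(no output)
```

View pics/w6c.png

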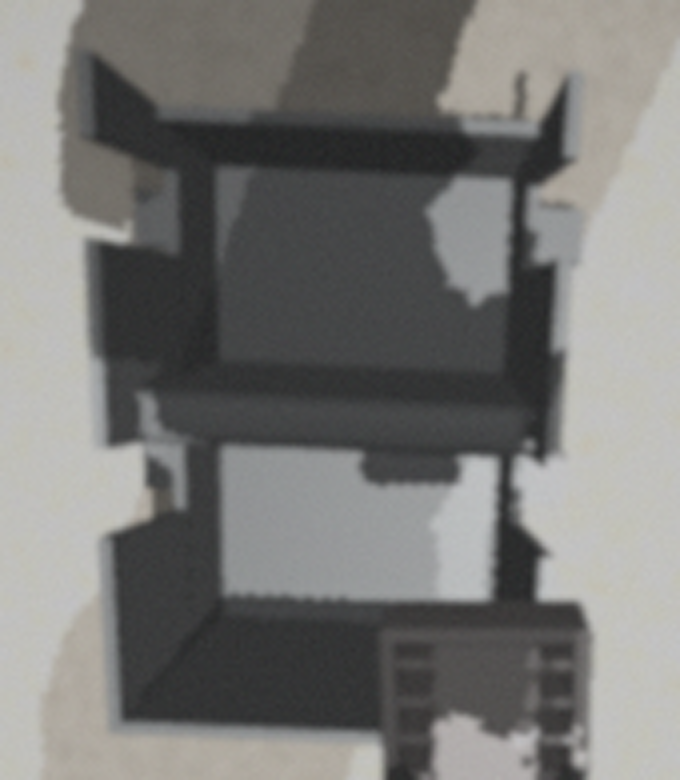

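```bash
python3 - <<'E'
from fit import *
M=[[-97,-68,100],[97,-68,100],[-97,68,100],[-75,-68,100],[-49,-68,100],[9,-68,100],[35,-68,100],[-75,68,100],[-49,68,100],[9,68,100],[81,-52,3],[-81,-52,3],[-81,52,3]]
U=[(77,52),(113,732),(582,72),(83,135),(85,240),(97,445),(100,538),(577,160),(572,265),(562,455),(222,600),(217,165),(513,180)]
p=fit('w6',np.array(M)/1000,U,[.47,-.12,.28],k=4,off=(130,20))
c,s=np.cos(p[2]),np.sin(p[2])
T=np.load('pics/w6.npy')
for x,y in [(48,25),(48,-25),(-48,25),(-48,-25)]:
    X=np.array([p[0]+c*x/1000-s*y/1000,p[1]+s*x/1000+c*y/1000]);print(x,y,X.round(4))
    print(plan([*X,.19],90+np.degrees(p[2]),T))
E
```

```text
[ 0.4706 -0.1183] yaw 14.18
[[-0.0, -0.9], [-0.8, 0.2], [0.8, -0.4], [-0.6, 0.5], [-0.0, -0.5], [-0.5, 0.9], [-0.2, -0.3], [0.7, -0.4], [0.4, -1.6], [-0.4, 3.4], [1.0, 3.3], [0.3, 0.6], [-0.2, 0.1]]
48 25 [ 0.511  -0.0823]
[-0.0227, -0.0014, 0.0979, -0.0042, -0.0021, 0.0436]
48 -25 [ 0.5233 -0.1307]
[-0.0726, -0.0035, 0.0978, -0.0042, -0.0021, 0.0436]
-48 25 [ 0.4179 -0.1058]
[-0.0185, -0.0973, 0.0983, -0.0042, -0.0021, 0.0436]
-48 -25 [ 0.4302 -0.1542]
[-0.0684, -0.0995, 0.0982, -0.0042, -0.0021, 0.0436]
```

```bash
python3 - <<'E'
from h import *
T=np.load('pics/w6.npy')
X=onz('wrist',(np.array([(350,267),(428,267)])+.5)/1.55-.5,.2485,T)
Ti=np.linalg.inv(T)
print((X@Ti[:3,:3].T+Ti[:3,3]).round(4))
E
```

```text
[[-0.0175 -0.0315  0.0395]
 [ 0.0161 -0.0315  0.0396]]
```

```bash
python3 - <<'E'
from h import *
T=np.load('pics/w6.npy')
Ti=np.linalg.inv(T)
for r,z in [(265,.2265),(277,.2485)]:
  X=onz('wrist',(np.array([(350,r),(428,r)])+.5)/1.55-.5,z,T)
  print((X@Ti[:3,:3].T+Ti[:3,3]).round(4))
E
python3 -m creep '[[-0.0725,-0.002,0,-0.004,-0.002,0.0436,0],[-0.0725,-0.002,0.04,-0.004,-0.002,0.0436,0],[-0.0725,-0.002,0.08,-0.004,-0.002,0.0436,0],[-0.0725,-0.002,0.1,-0.004,-0.002,0.0436,0],[-0.0725,-0.002,0.1,-0.004,-0.002,0.0436,0]]'
python3 -c "
from h import *
im,T=snap('wrist','w7');print(T[:3,3])
crop('w7',0,0,512,384,1.55,'w7b')
for a in [(.5233,-.1307)]: print(plan([*a,.066],104.2))"
```

```text
[[-0.0195 -0.0272  0.0615]
 [ 0.0182 -0.0272  0.0616]]
[[-0.0176 -0.0271  0.0395]
 [ 0.0162 -0.0271  0.0396]]
time: 5.85
ee_pos: [0.5213, -0.1314, 0.1856]
tcp_rot: [-179.9, -0.1, 104.0]
wrist_force: [0.6, 0.2, -1.6]
opening: 0.0151
[ 0.52130465 -0.13143031  0.18564958]
[0.0005, 0.0012, 0.1221, 0.0003, -0.0001, -0.0034]
```

View pics/w7b.png

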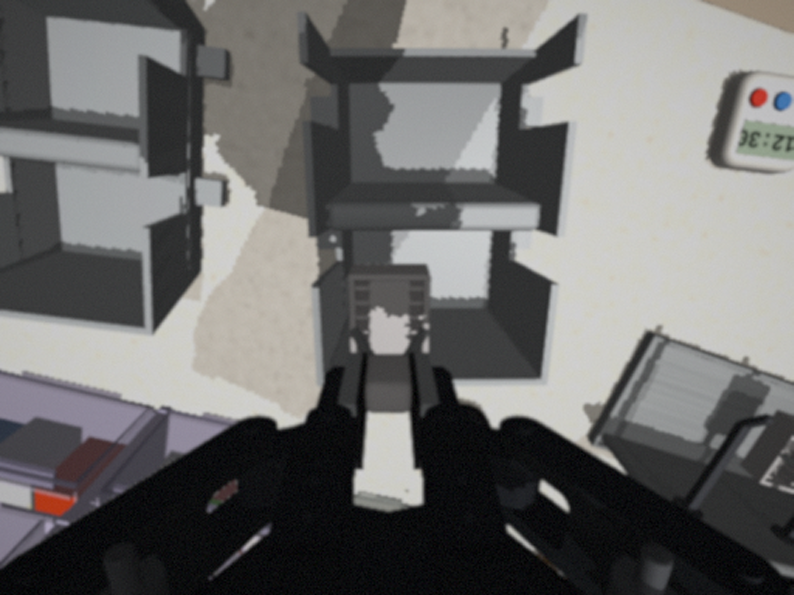

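```bash
python3 -m creep '[[0.0005,0.001,0.03,0,0,-0.003,0],[0.0005,0.001,0.06,0,0,-0.003,0],[0.0005,0.001,0.09,0,0,-0.003,0],[0.0005,0.001,0.11,0,0,-0.003,0],[0.0005,0.001,0.119,0,0,-0.003,0],[0.0005,0.001,0.119,0,0,-0.003,0]]'
```

```text
time: 6.5
ee_pos: [0.5247, -0.1309, 0.0702]
tcp_rot: [179.9, 0.0, 104.2]
wrist_force: [0.5, 0.2, -0.4]
opening: 0.0149
```

```bash
python3 -m creep '[[0,0,0.0,0,0,0,0],[0,0,0.0,0,0,0,0]]'; python3 -m creep '[[0,0,0.0,0,0,0,0.3],[0,0,0,0,0,0,0.3],[0,0,0,0,0,0,0.3]]'
```

```text
time: 6.7
ee_pos: [0.5256, -0.1312, 0.0713]
tcp_rot: [179.8, 0.1, 104.2]
wrist_force: [0.2, 0.2, -0.7]
opening: 0.0149
time: 7.0
ee_pos: [0.5249, -0.1311, 0.0698]
tcp_rot: [179.9, 0.0, 104.2]
wrist_force: [0.7, -0.0, -0.0]
opening: 0.0259
```

```bash
python3 -m creep '[[0,0,-0.02,0,0,0,0.3],[0,0,-0.06,0,0,0,0.35],[0,-0.02,-0.11,0,0,0,0.4],[0,-0.04,-0.16,0,0,0,0.5],[0,-0.04,-0.16,0,0,0,0.5],[0,-0.04,-0.16,0,0,0,0.5]]'
python3 -c "
from h import *
im,T=snap('wrist','w8');print(T[:3,3])
crop('w8',0,0,512,384,1.55,'w8b')
for a in [(.577,.1993)]: print(plan([*a,.18],84.5))"
```

```text
time: 7.6
ee_pos: [0.4861, -0.1412, 0.2314]
tcp_rot: [179.7, 0.1, 104.2]
wrist_force: [0.2, 0.3, -1.8]
opening: 0.0422
[ 0.48614884 -0.14118205  0.23138655]
[0.3076, 0.1715, 0.0495, 0.0025, 0.0006, 0.3433]
```

View pics/w8b.png

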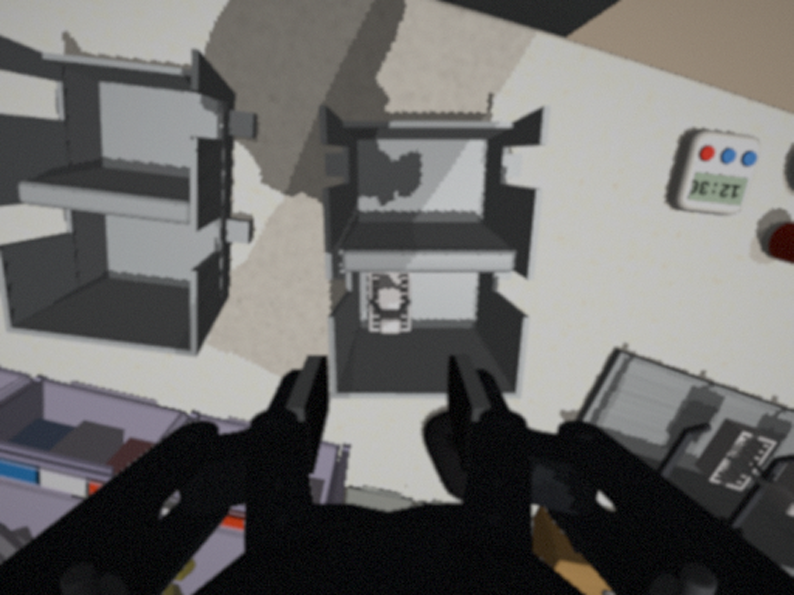

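```bash
python3 -m creep '[[0.308,0.1715,0.0,0.002,0,0.343,0.5],[0.308,0.1715,0,0.002,0,0.343,0.5],[0.308,0.1715,0,0.002,0,0.343,0.5],[0.308,0.1715,0.0,0.002,0,0.343,0.5],[0.308,0.1715,0.0,0.002,0,0.343,0.5],[0.308,0.1715,0.0,0.002,0,0.343,0.5],[0.308,0.1715,0.05,0.002,0,0.343,0.5],[0.308,0.1715,0.05,0.002,0,0.343,0.5]]' 40
python3 -m creep '[[0,0,0,0,0,0,0.5],[0,0,0,0,0,0,0.5]]'
python3 -c "
from h import *
im,T=snap('wrist','w9');print(T[:3,3])
crop('w9',160,120,360,270,3.8,'w9b')"
```

```text
time: 8.45
ee_pos: [0.576, 0.203, 0.1748]
tcp_rot: [-179.7, 0.1, 84.7]
wrist_force: [-0.1, -0.5, -0.5]
opening: 0.0429
time: 8.65
ee_pos: [0.5757, 0.2, 0.1771]
tcp_rot: [-179.8, 0.1, 84.6]
wrist_force: [0.4, -1.3, 0.4]
opening: 0.0425
[0.57569987 0.20003202 0.17711204]
```

View pics/w9b.png

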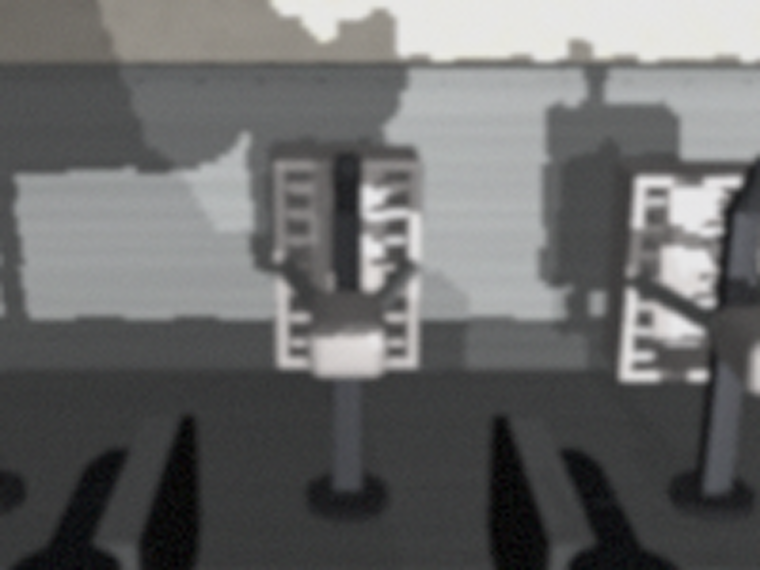

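```bash
python3 - <<'E'
from h import *
T=np.load('pics/w9.npy')
X=onz('wrist',(np.array([(347,356)])+.5)/3.8-.5+[160,120],.125,T)[0];print(X)
print(plan([X[0],X[1],.104],84.5,T))
E
```

```text
[0.57907225 0.1989896  0.125     ]
[-0.0006, 0.0037, 0.0731, -0.004, 0.0023, 0.0019]
```

```bash
python3 -m creep '[[-0.0006,0.003,0.03,-0.003,0.002,0,0.5],[-0.0006,0.003,0.05,-0.003,0.002,0,0.5],[-0.0006,0.003,0.065,-0.003,0.002,0,0.5],[-0.0006,0.003,0.072,-0.003,0.002,0,0.5],[-0.0006,0.003,0.072,-0.003,0.002,0,0.5],[-0.0006,0.003,0.072,-0.003,0.002,0,0],[-0.0006,0.003,0.072,-0.003,0.002,0,0],[-0.0006,0.003,0.072,-0.003,0.002,0,0]]' 40
python3 -m creep '[[0,0,0,0,0,0,0],[0,0,-0.008,0,0,0,0],[0,0,-0.016,0,0,0,0],[0,0,-0.016,0,0,0,0],[0,-0.03,-0.016,0,0,0,0],[0,-0.075,-0.016,0,0,0,0],[0,-0.08,-0.05,0,0,0,0],[0,-0.08,-0.11,0,0,0,0]]'
python3 -c "
from h import *
im,T=snap('wrist','w10');print(T[:3,3])
crop('w10',0,0,512,384,1.55,'w10b')
print(plan([.50,-.065,.285],104.2))"
```

```text
time: 9.5
ee_pos: [0.58, 0.1992, 0.1088]
tcp_rot: [179.7, -0.1, 84.5]
wrist_force: [-0.1, 0.3, 5.8]
opening: 0.0145
time: 10.3
ee_pos: [0.4961, 0.2058, 0.2045]
tcp_rot: [-179.8, 0.1, 84.6]
wrist_force: [1.9, 0.4, 1.1]
opening: 0.0151
[0.49606257 0.2057635  0.20453293]
[-0.2702, 0.027, -0.0701, 0.0095, -0.0033, -0.3425]
```

View pics/w10b.png

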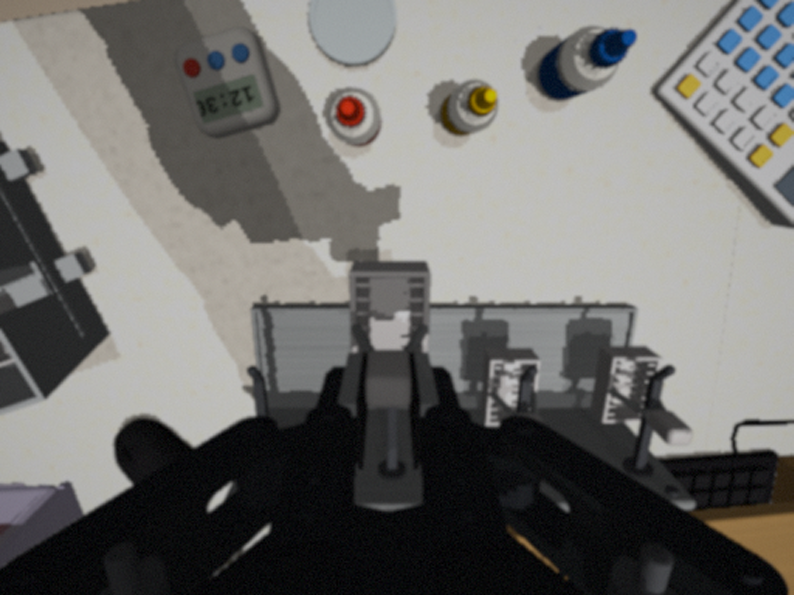

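```bash
python3 -m creep '[[-0.27,0.027,-0.07,0,0,-0.342,0],[-0.27,0.027,-0.07,0,0,-0.342,0],[-0.27,0.027,-0.07,0,0,-0.342,0],[-0.27,0.027,-0.07,0,0,-0.342,0],[-0.27,0.027,-0.07,0,0,-0.342,0],[-0.27,0.027,-0.07,0,0,-0.342,0],[-0.27,0.027,-0.07,0,0,-0.342,0],[-0.27,0.027,-0.07,0,0,-0.342,0]]'
python3 -c "
from h import *
im,T=snap('wrist','w11');print(T[:3,3])
crop('w11',130,0,330,215,3,'w11b')"
```

```text
time: 11.15
ee_pos: [0.5005, -0.0657, 0.277]
tcp_rot: [179.8, -0.0, 104.0]
wrist_force: [-0.3, 0.4, -1.1]
opening: 0.0149
[ 0.50054952 -0.06566091  0.27695215]
```

View pics/w11b.png

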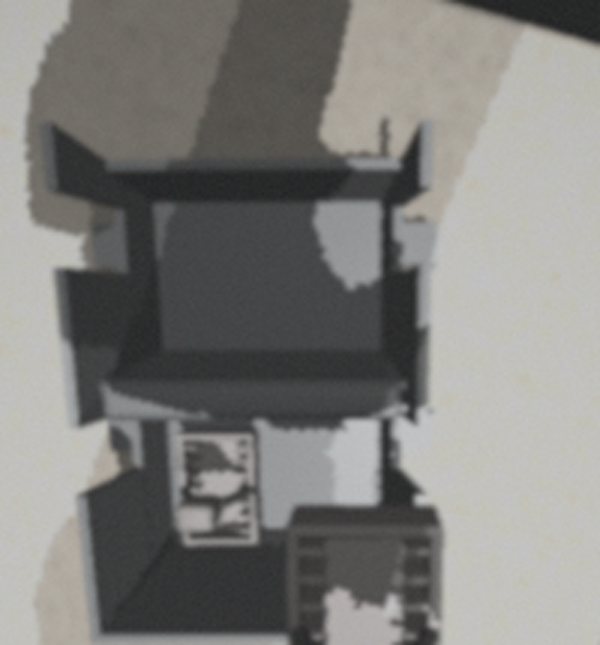

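```bash
cat > tote.py <<'E'
from fit import *
def slots(p,name,z=.066,fx=0,fy=0,yoff=90,spots=((48,25),(48,-25),(-48,25),(-48,-25))):
    c,s=np.cos(p[2]),np.sin(p[2]);T=np.load(f'pics/{name}.npy')
    for x,y in spots:
        X=np.array([p[0]+c*x/1000-s*y/1000,p[1]+s*x/1000+c*y/1000]);print(x,y,X.round(4),plan([*X,z],yoff+np.degrees(p[2]),T))
E
python3 - <<'E'
from tote import *
M=[[-97,-68,100],[97,-68,100],[-97,68,100],[-75,-68,100],[-49,-68,100],[9,-68,100],[35,-68,100],[-75,68,100],[-81,-52,3],[-81,52,3]]
U=[(42,125),(93,640),(430,122),(51,190),(57,270),(72,427),(79,497),(428,190),(153,200),(383,200)]
p=fit('w11',np.array(M)/1000,U,[.47,-.12,.28],k=3,off=(130,0))
slots(p,'w11',.1856);slots(p,'w11',.066)
E
```

```text
[ 0.4709 -0.1178] yaw 14.19
[[-0.1, -0.6], [0.0, 1.4], [1.6, -0.8], [-1.0, 0.4], [-0.6, -0.5], [-0.4, 0.7], [-0.4, -0.3], [1.9, -0.6], [0.9, 1.4], [-0.5, 0.9]]
48 25 [ 0.5113 -0.0818] [-0.0183, 0.0063, 0.0914, 0.0034, -0.0008, -0.0031]
48 -25 [ 0.5236 -0.1303] [-0.0683, 0.0064, 0.0913, 0.0034, -0.0008, -0.0031]
-48 25 [ 0.4183 -0.1053] [-0.0186, -0.0897, 0.091, 0.0034, -0.0008, -0.0031]
-48 -25 [ 0.4305 -0.1538] [-0.0686, -0.0896, 0.091, 0.0034, -0.0008, -0.0031]
48 25 [ 0.5113 -0.0818] [-0.0184, 0.0059, 0.211, 0.0034, -0.0008, -0.0031]
48 -25 [ 0.5236 -0.1303] [-0.0684, 0.006, 0.2109, 0.0034, -0.0008, -0.0031]
-48 25 [ 0.4183 -0.1053] [-0.0187, -0.0901, 0.2106, 0.0034, -0.0008, -0.0031]
-48 -25 [ 0.4305 -0.1538] [-0.0687, -0.09, 0.2106, 0.0034, -0.0008, -0.0031]
```

```bash
python3 -m creep '[[-0.0175,0.006,0.04,0.003,0,-0.003,0],[-0.0175,0.006,0.08,0.003,0,-0.003,0],[-0.0175,0.006,0.1,0.003,0,-0.003,0],[-0.0175,0.006,0.1,0.003,0,-0.003,0]]'
python3 -c "
from h import *
im,T=snap('wrist','w12');print(T[:3,3])
crop('w12',0,0,512,384,1.55,'w12b')"
```

```text
time: 11.6
ee_pos: [0.5093, -0.0788, 0.1734]
tcp_rot: [-179.7, -0.2, 104.4]
wrist_force: [-0.9, 0.1, -0.4]
opening: 0.015
[ 0.5093435  -0.07877613  0.1733749 ]
```

View pics/w12b.png

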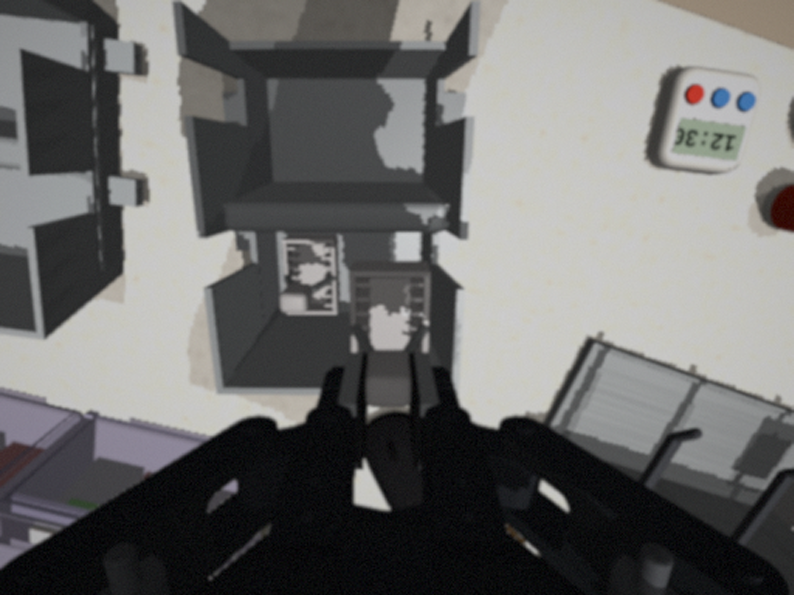

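```bash
python3 -m creep '[[-0.001,0.001,0.03,0,0,0,0],[-0.001,0.001,0.06,0,0,0,0],[-0.001,0.001,0.085,0,0,0,0],[-0.001,0.001,0.1,0,0,0,0],[-0.001,0.001,0.107,0,0,0,0],[-0.001,0.001,0.107,0,0,0,0],[-0.001,0.001,0.107,0,0,0,0]]'
```

```text
time: 12.35
ee_pos: [0.5128, -0.081, 0.0714]
tcp_rot: [179.9, 0.0, 104.3]
wrist_force: [0.0, 0.5, -1.0]
opening: 0.0148
```

```bash
python3 -m creep '[[0,0,0.004,0,0,0,0],[0,0,0.004,0,0,0,0],[0,0,0.004,0,0,0,0.3],[0,0,0.004,0,0,0,0.3],[0,0,0.004,0,0,0,0.3],[0,0,-0.03,0,0,0,0.3],[0,-0.02,-0.08,0,0,0,0.35],[0,-0.04,-0.13,0,0,0,0.5]]'
python3 -m creep '[[0,0,-0.02,0,0,0,0.5],[0,0,-0.02,0,0,0,0.5]]'
python3 -c "
from h import *
im,T=snap('wrist','w13');print(T[:3,3])
crop('w13',0,0,512,384,1.55,'w13b')
for a in [(.5885,.286)]: print(plan([*a,.18],84.5))"
```

```text
time: 13.15
ee_pos: [0.4751, -0.0902, 0.1936]
tcp_rot: [-179.9, -0.1, 104.3]
wrist_force: [1.4, -0.5, -0.1]
opening: 0.0418
time: 13.35
ee_pos: [0.477, -0.0907, 0.2164]
tcp_rot: [179.7, 0.1, 104.3]
wrist_force: [0.7, 0.1, -1.2]
opening: 0.0428
[ 0.4770119  -0.09069614  0.21642291]
[0.3373, 0.2012, 0.0344, 0.0027, 0.0001, 0.3454]
```

View pics/w13b.png

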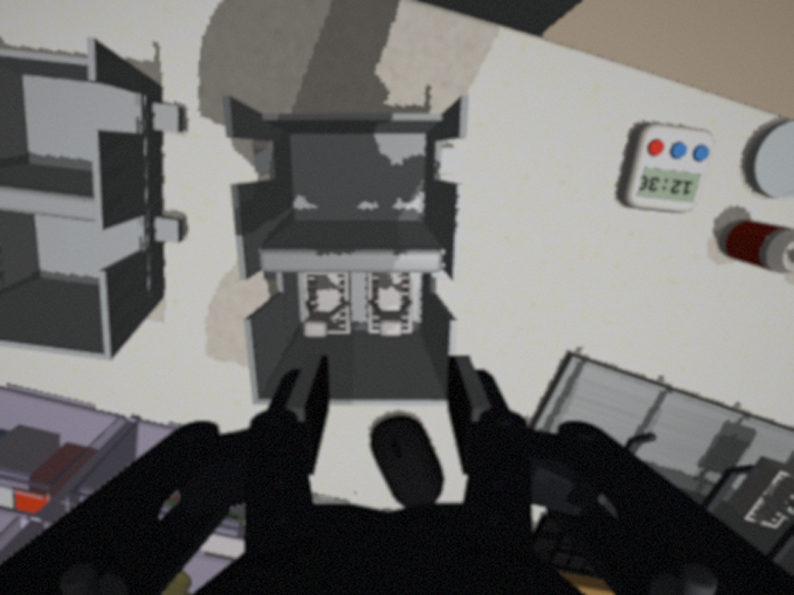

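Both racks stand in the back compartment (tabs at (316,327), (390,327)). Now rack 3.

```bash
python3 -m creep '[[0.337,0.201,0.0,0.002,0,0.345,0.5],[0.337,0.201,0,0.002,0,0.345,0.5],[0.337,0.201,0,0.002,0,0.345,0.5],[0.337,0.201,0.0,0.002,0,0.345,0.5],[0.337,0.201,0.0,0.002,0,0.345,0.5],[0.337,0.201,0.0,0.002,0,0.345,0.5],[0.337,0.201,0.02,0.002,0,0.345,0.5],[0.337,0.201,0.034,0.002,0,0.345,0.5]]' 40
python3 -m creep '[[0,0,0,0,0,0,0.5],[0,0,0,0,0,0,0.5],[0,0,0,0,0,0,0.5]]'
python3 -c "
from h import *
im,T=snap('wrist','w14');print(T[:3,3])
crop('w14',160,120,360,270,3.8,'w14b')"
```

```text
time: 14.2
ee_pos: [0.5853, 0.2794, 0.1822]
tcp_rot: [-179.9, -0.0, 84.6]
wrist_force: [1.2, -0.6, 0.2]
opening: 0.0427
time: 14.5
ee_pos: [0.5846, 0.2759, 0.1828]
tcp_rot: [-179.8, 0.0, 84.5]
wrist_force: [-0.2, -1.0, -0.2]
opening: 0.0424
[0.58462156 0.27594777 0.18275538]
```

View pics/w14b.png

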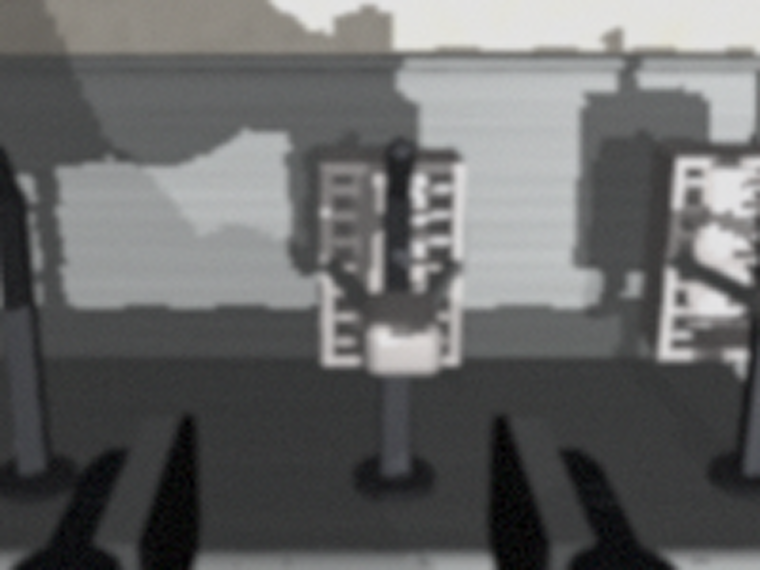

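```bash
python3 - <<'E'
from h import *
T=np.load('pics/w14.npy')
X=onz('wrist',(np.array([(404,352)])+.5)/3.8-.5+[160,120],.125,T)[0];print(X)
print(plan([X[0],X[1],.104],84.5,T), plan([X[0],X[1],.104],84.5))
E
```

```text
[0.59053833 0.28634082 0.125     ]
[0.0109, 0.0051, 0.0787, -0.003, 0.0005, 0.0002] [0.0111, 0.0048, 0.0795, -0.0019, -0.0002, -0.0004]
```

```bash
python3 -m creep '[[0.011,0.005,0.03,-0.002,0,0,0.5],[0.011,0.005,0.05,-0.002,0,0,0.5],[0.011,0.005,0.065,-0.002,0,0,0.5],[0.011,0.005,0.077,-0.002,0,0,0.5],[0.011,0.005,0.079,-0.002,0,0,0.5],[0.011,0.005,0.079,-0.002,0,0,0],[0.011,0.005,0.079,-0.002,0,0,0],[0.011,0.005,0.079,-0.002,0,0,0]]' 40
python3 -m creep '[[0,0,0,0,0,0,0],[0,0,-0.008,0,0,0,0],[0,0,-0.016,0,0,0,0],[0,0,-0.016,0,0,0,0],[0,-0.03,-0.016,0,0,0,0],[0,-0.075,-0.016,0,0,0,0],[0,-0.08,-0.05,0,0,0,0],[0,-0.08,-0.11,0,0,0,0]]'
python3 -c "
from h import *
im,T=snap('wrist','w15');print(T[:3,3])
crop('w15',0,0,512,384,1.55,'w15b')
print(plan([.42,-.08,.285],104.2))"
```

```text
time: 15.35
ee_pos: [0.5912, 0.2874, 0.1056]
tcp_rot: [179.9, -0.1, 84.5]
wrist_force: [-0.1, -1.2, 2.5]
opening: 0.0149
time: 16.15
ee_pos: [0.5077, 0.294, 0.2013]
tcp_rot: [-179.6, 0.2, 84.6]
wrist_force: [1.6, 0.1, 0.2]
opening: 0.0144
[0.50774742 0.29400567 0.20128283]
[-0.3819, -0.0546, -0.0738, 0.0063, -0.0034, -0.3423]
```

View pics/w15b.png

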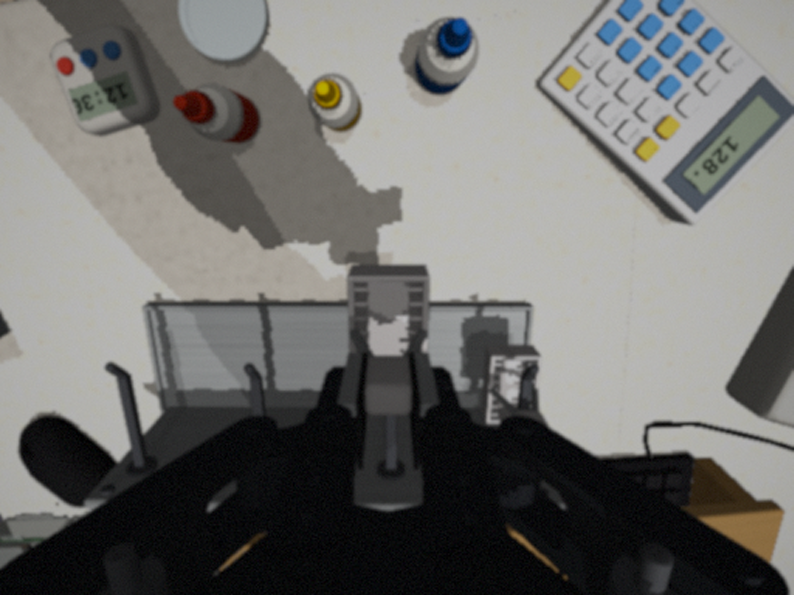

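```bash
python3 -c "
from h import *
print(plan([.50,-.065,.285],104.2))"
python3 -m creep '[[-0.358,0.022,-0.07,0,0,-0.342,0],[-0.358,0.022,-0.07,0,0,-0.342,0],[-0.358,0.022,-0.07,0,0,-0.342,0],[-0.358,0.022,-0.07,0,0,-0.342,0],[-0.358,0.022,-0.07,0,0,-0.342,0],[-0.358,0.022,-0.07,0,0,-0.342,0],[-0.358,0.022,-0.07,0,0,-0.342,0],[-0.358,0.022,-0.07,0,0,-0.342,0]]'
python3 -m creep '[[0,0,0,0,0,0,0],[0,0,0,0,0,0,0]]'
python3 -c "
from h import *
im,T=snap('wrist','w16');print(T[:3,3])
crop('w16',130,0,330,215,3,'w16b')"
```

```text
[-0.3595, 0.0236, -0.0733, 0.0063, -0.0034, -0.3423]
time: 17.0
ee_pos: [0.4987, -0.0672, 0.2754]
tcp_rot: [179.9, 0.1, 104.0]
wrist_force: [0.6, -0.0, -0.7]
opening: 0.0146
time: 17.2
ee_pos: [0.499, -0.0637, 0.2741]
tcp_rot: [180.0, -0.0, 104.1]
wrist_force: [-0.7, -0.3, -0.7]
opening: 0.0148
[ 0.49897964 -0.06368274  0.27407025]
```

View pics/w16b.png

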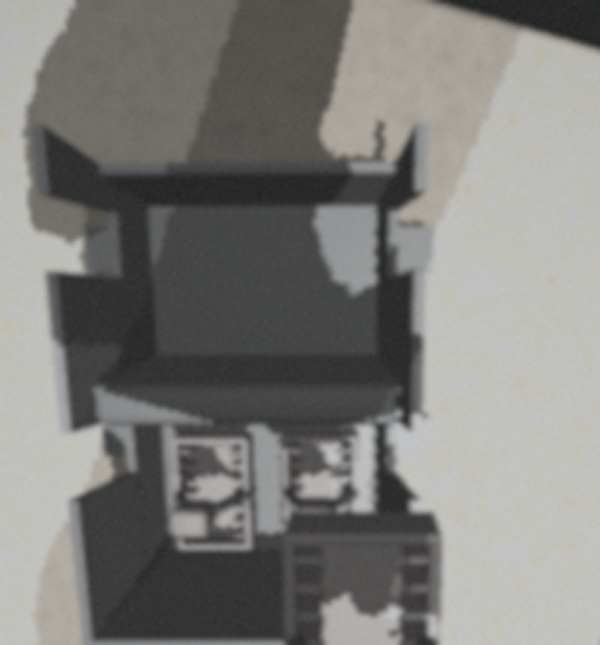

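```bash
python3 - <<'E'
from tote import *
M=[[-97,-68,100],[97,-68,100],[-97,68,100],[-75,-68,100],[-49,-68,100],[9,-68,100],[35,-68,100],[-75,68,100],[-81,-52,3],[-81,52,3]]
U=[(36,127),(83,643),(426,125),(44,193),(50,275),(66,432),(73,500),(424,192),(150,207),(380,207)]
p=fit('w16',np.array(M)/1000,U,[.47,-.12,.28],k=3,off=(130,0))
slots(p,'w16',.175);slots(p,'w16',.068)
E
```

```text
[ 0.4707 -0.1175] yaw 14.01
[[-0.2, -0.5], [0.9, 2.2], [1.7, -0.4], [-0.8, 0.3], [-0.5, -1.1], [-0.7, 0.4], [-0.8, 0.2], [1.9, 0.2], [0.5, 0.1], [-0.5, -0.0]]
48 25 [ 0.5113 -0.0816] [-0.0204, 0.0076, 0.0991, 0.0001, -0.0006, 0.0011]
48 -25 [ 0.5234 -0.1301] [-0.0704, 0.0075, 0.099, 0.0001, -0.0006, 0.0011]
-48 25 [ 0.4181 -0.1048] [-0.0203, -0.0884, 0.0991, 0.0001, -0.0006, 0.0011]
-48 -25 [ 0.4302 -0.1533] [-0.0703, -0.0885, 0.099, 0.0001, -0.0006, 0.0011]
48 25 [ 0.5113 -0.0816] [-0.0205, 0.0076, 0.2061, 0.0001, -0.0006, 0.0011]
48 -25 [ 0.5234 -0.1301] [-0.0705, 0.0075, 0.206, 0.0001, -0.0006, 0.0011]
-48 25 [ 0.4181 -0.1048] [-0.0204, -0.0884, 0.2061, 0.0001, -0.0006, 0.0011]
-48 -25 [ 0.4302 -0.1533] [-0.0704, -0.0885, 0.206, 0.0001, -0.0006, 0.0011]
```

```bash
python3 -m creep '[[-0.05,-0.04,0,0,0,0,0],[-0.071,-0.0885,0.02,0,0,0.001,0],[-0.071,-0.0885,0.06,0,0,0.001,0],[-0.071,-0.0885,0.09,0,0,0.001,0],[-0.071,-0.0885,0.1,0,0,0.001,0],[-0.071,-0.0885,0.1,0,0,0.001,0]]'
python3 -c "
from h import *
im,T=snap('wrist','w17');print(T[:3,3])
crop('w17',0,0,512,384,1.55,'w17b');print(plan([.43,-.1543,.068],104.1))"
```

```text
time: 17.85
ee_pos: [0.4302, -0.1529, 0.1732]
tcp_rot: [-179.9, -0.1, 104.2]
wrist_force: [-0.2, 0.5, -0.6]
opening: 0.0146
[ 0.43018938 -0.15292849  0.17324249]
[-0.0009, -0.0011, 0.1067, -0.0, -0.0004, 0.0013]
```

View pics/w17b.png

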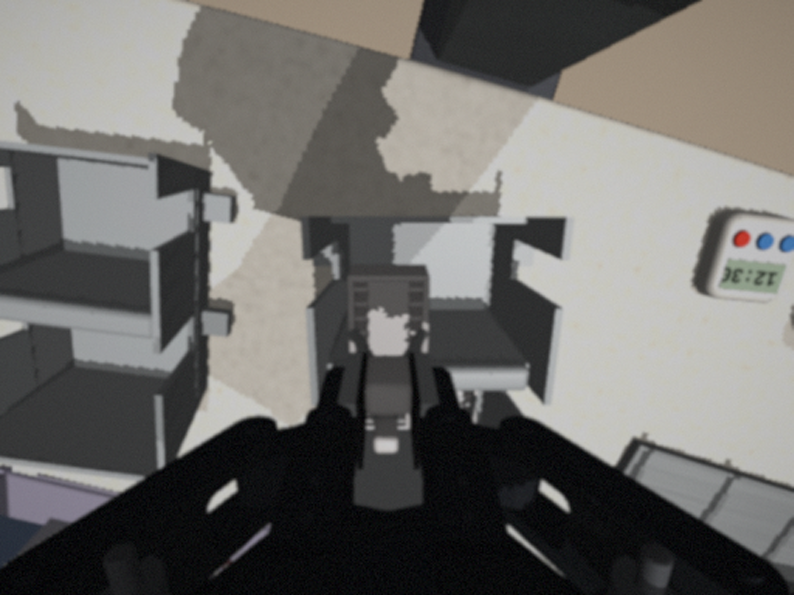

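```bash
python3 -m creep '[[-0.001,-0.0,0.03,0,0,0,0],[-0.001,-0.0,0.06,0,0,0,0],[-0.001,-0.0,0.085,0,0,0,0],[-0.001,-0.0,0.1,0,0,0,0],[-0.001,-0.0,0.108,0,0,0,0],[-0.001,-0.0,0.108,0,0,0,0],[-0.001,-0.0,0.108,0,0,0,0]]'
```

```text
time: 18.6
ee_pos: [0.4314, -0.1551, 0.0674]
tcp_rot: [179.9, 0.0, 104.1]
wrist_force: [-0.1, 0.1, 0.1]
opening: 0.0152
```

```bash
python3 -m creep '[[0,0,0.002,0,0,0,0],[0,0,0.002,0,0,0,0],[0,0,0.002,0,0,0,0.3],[0,0,0.002,0,0,0,0.3],[0,0,0.002,0,0,0,0.3],[0,0,-0.03,0,0,0,0.3],[0,-0.0,-0.08,0,0,0,0.35],[0,0,-0.13,0,0,0,0.5]]'
python3 -m creep '[[0,0,-0.02,0,0,0,0.5],[0,0,-0.02,0,0,0,0.5]]'
python3 -c "
from h import *
im,T=snap('wrist','w18');print(T[:3,3])
crop('w18',0,0,512,384,1.55,'w18b')
for a in [(.596,.373)]: print(plan([*a,.18],84.5))"
```

```text
time: 19.4
ee_pos: [0.43, -0.1548, 0.1973]
tcp_rot: [-179.9, -0.1, 104.1]
wrist_force: [1.0, -0.8, 0.1]
opening: 0.0419
time: 19.6
ee_pos: [0.4319, -0.1555, 0.2196]
tcp_rot: [179.7, 0.2, 104.1]
wrist_force: [0.3, 0.2, 0.2]
opening: 0.0424
[ 0.43185663 -0.15549862  0.21963951]
[0.4725, 0.2881, 0.0374, 0.0023, 0.0008, 0.3415]
```

View pics/w18b.png

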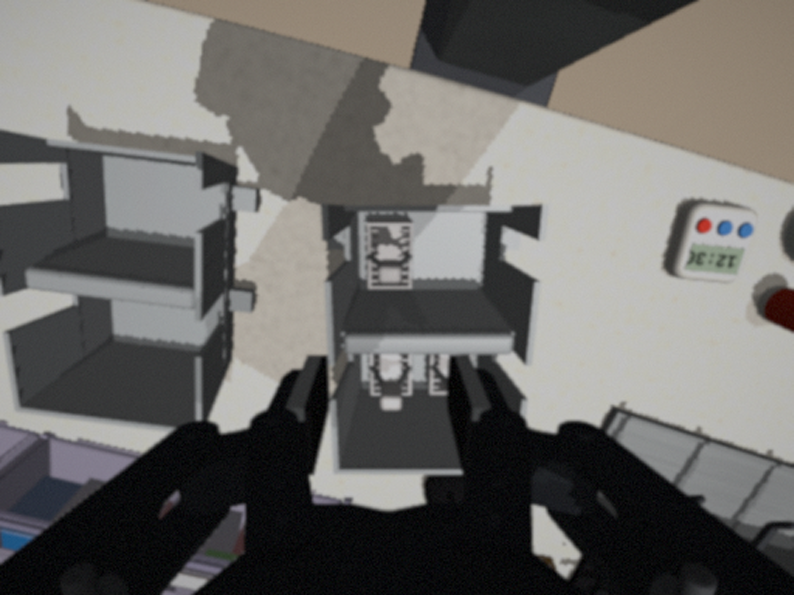

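```bash
python3 -m creep '[[0.472,0.288,0.0,0.002,0,0.341,0.5],[0.472,0.288,0,0.002,0,0.341,0.5],[0.472,0.288,0,0.002,0,0.341,0.5],[0.472,0.288,0.0,0.002,0,0.341,0.5],[0.472,0.288,0.0,0.002,0,0.341,0.5],[0.472,0.288,0.0,0.002,0,0.341,0.5],[0.472,0.288,0,0.002,0,0.341,0.5],[0.472,0.288,0.0,0.002,0,0.341,0.5]]' 40
python3 -c "
from h import *
for a in [(.594,.370)]: print(plan([*a,.18],84.5))"
```

```text
time: 20.45
ee_pos: [0.5452, 0.2144, 0.2143]
tcp_rot: [-179.8, 0.1, 84.6]
wrist_force: [0.3, -1.3, 0.9]
opening: 0.0424
[0.1596, 0.034, 0.034, -0.0041, 0.0011, 0.0009]
```

```bash
python3 -m creep '[[0.165,0.034,0.0,0,0,0,0.5],[0.165,0.034,0,0,0,0,0.5],[0.165,0.034,0.01,0,0,0,0.5],[0.165,0.034,0.03,0,0,0,0.5],[0.165,0.034,0.03,0,0,0,0.5],[0.165,0.034,0.03,0,0,0,0.5]]'
python3 -c "
from h import *
im,T=snap('wrist','w19');print(T[:3,3])
crop('w19',160,120,360,270,3.8,'w19b')"
```

```text
time: 21.05
ee_pos: [0.5942, 0.3729, 0.1839]
tcp_rot: [-179.7, 0.2, 84.6]
wrist_force: [-0.6, -0.3, 0.4]
opening: 0.0428
[0.59419524 0.37292513 0.18393763]
```

View pics/w19b.png

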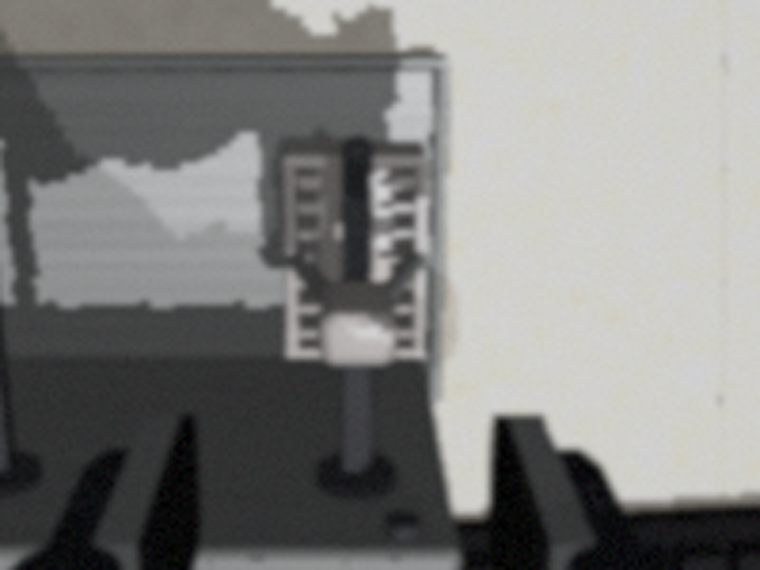

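```bash
python3 - <<'E'
from h import *
T=np.load('pics/w19.npy')
X=onz('wrist',(np.array([(358,344)])+.5)/3.8-.5+[160,120],.125,T)[0];print(X,np.hypot(*X[:2]))
print(plan([X[0],X[1],.104],84.5,T), plan([X[0],X[1],.104],84.5))
E
```

```text
[0.59781559 0.37408058 0.125     ] 0.7052090147029786
[0.0017, 0.0039, 0.0799, -0.0052, 0.0027, 0.0012] [0.002, 0.0033, 0.0817, -0.0032, 0.0011, 0.0003]
```

```bash
python3 -m creep '[[0.002,0.0035,0.03,-0.003,0.001,0,0.5],[0.002,0.0035,0.05,-0.003,0.001,0,0.5],[0.002,0.0035,0.065,-0.003,0.001,0,0.5],[0.002,0.0035,0.077,-0.003,0.001,0,0.5],[0.002,0.0035,0.08,-0.003,0.001,0,0.5],[0.002,0.0035,0.08,-0.003,0.001,0,0],[0.002,0.0035,0.08,-0.003,0.001,0,0],[0.002,0.0035,0.08,-0.003,0.001,0,0]]' 40
python3 -m creep '[[0,0,0,0,0,0,0],[0,0,-0.008,0,0,0,0],[0,0,-0.016,0,0,0,0],[0,0,-0.016,0,0,0,0],[0,-0.03,-0.016,0,0,0,0],[0,-0.075,-0.016,0,0,0,0],[0,-0.08,-0.05,0,0,0,0],[0,-0.08,-0.11,0,0,0,0]]'
python3 -c "
from h import *
im,T=snap('wrist','w20');print(T[:3,3])
crop('w20',0,0,512,384,1.55,'w20b')
print(plan([.50,-.065,.285],104.2))"
```

```text
time: 21.9
ee_pos: [0.5989, 0.3751, 0.1075]
tcp_rot: [179.9, -0.1, 84.5]
wrist_force: [-0.4, -1.5, 4.2]
opening: 0.0146
time: 22.7
ee_pos: [0.5154, 0.3817, 0.2027]
tcp_rot: [-179.7, 0.3, 84.6]
wrist_force: [2.0, 1.8, 0.8]
opening: 0.0151
[0.51537753 0.38169348 0.20273   ]
[-0.4475, 0.0245, -0.0722, 0.0071, -0.0047, -0.3421]
```

View pics/w20b.png

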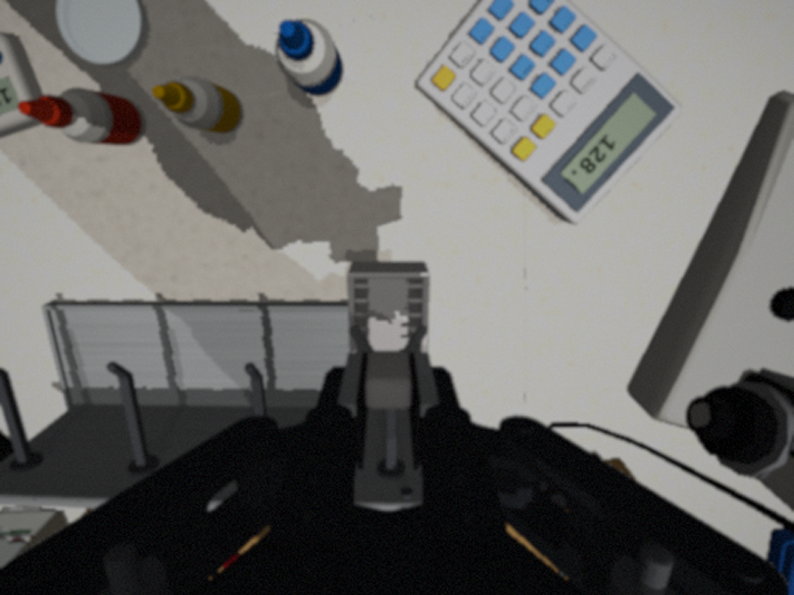

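```bash
python3 -m creep '[[-0.22,0.012,-0.07,0,0,-0.17,0],[-0.446,0.023,-0.07,0,0,-0.342,0],[-0.446,0.023,-0.07,0,0,-0.342,0],[-0.446,0.023,-0.07,0,0,-0.342,0],[-0.446,0.023,-0.07,0,0,-0.342,0],[-0.446,0.023,-0.07,0,0,-0.342,0],[-0.446,0.023,-0.07,0,0,-0.342,0],[-0.446,0.023,-0.07,0,0,-0.342,0]]'
python3 -c "
from h import *
print(plan([.50,-.065,.275],104.2))"
```

```text
time: 23.55
ee_pos: [0.5011, -0.0133, 0.2691]
tcp_rot: [179.9, -0.0, 104.1]
wrist_force: [0.8, -0.3, -1.2]
opening: 0.0147
[-0.0498, -0.0137, -0.0059, 0.0024, -0.0003, -0.001]
```

```bash
python3 -m creep '[[-0.045,-0.013,-0.005,0,0,0,0],[-0.045,-0.013,-0.005,0,0,0,0],[-0.045,-0.013,-0.005,0,0,0,0],[-0.045,-0.013,-0.005,0,0,0,0]]'
python3 -c "
from h import *
im,T=snap('wrist','w21');print(T[:3,3])
crop('w21',130,0,330,215,3,'w21b')"
```

```text
time: 23.95
ee_pos: [0.4999, -0.0576, 0.2734]
tcp_rot: [179.9, -0.1, 104.2]
wrist_force: [0.7, -0.4, -0.9]
opening: 0.0148
[ 0.49992001 -0.05757408  0.27336155]
```

View pics/w21b.png

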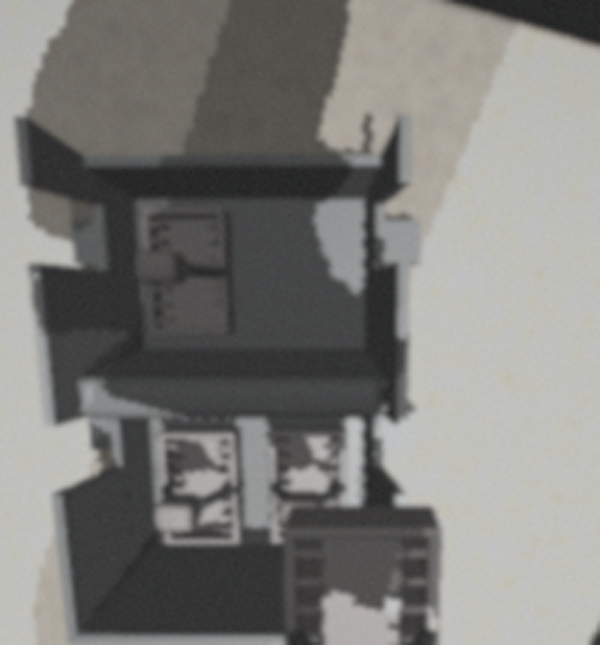

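```bash
python3 - <<'E'
from tote import *
M=[[-97,-68,100],[97,-68,100],[-97,68,100],[-75,-68,100],[-49,-68,100],[9,-68,100],[35,-68,100],[-75,68,100],[-81,-52,3],[-81,52,3]]
U=[(16,120),(67,637),(410,117),(24,185),(31,267),(48,423),(54,493),(408,183),(135,198),(366,198)]
p=fit('w21',np.array(M)/1000,U,[.47,-.12,.28],k=3,off=(130,0))
slots(p,'w21',.175,spots=((-48,26),));slots(p,'w21',.068)
E
```

```text
[ 0.4707 -0.1181] yaw 14.07
[[-0.2, -1.3], [0.6, 2.2], [1.0, -1.0], [-0.7, -0.0], [-0.5, -1.3], [-0.8, 1.0], [-0.4, 0.3], [1.3, 0.1], [0.6, 0.7], [-0.5, 0.6]]
-48 26 [ 0.4178 -0.1046] [-0.0256, -0.0912, 0.0982, 0.0013, -0.0009, 0.0015]
48 25 [ 0.5112 -0.0822] [-0.0268, 0.0047, 0.2053, 0.0013, -0.0009, 0.0015]
48 -25 [ 0.5234 -0.1307] [-0.0768, 0.0046, 0.2053, 0.0013, -0.0009, 0.0015]
-48 25 [ 0.4181 -0.1056] [-0.0267, -0.0913, 0.2052, 0.0013, -0.0009, 0.0015]
-48 -25 [ 0.4302 -0.1541] [-0.0767, -0.0914, 0.2052, 0.0013, -0.0009, 0.0015]
```

```bash
python3 -m creep '[[-0.0255,-0.04,0,0,0,0.001,0],[-0.0255,-0.091,0.02,0,0,0.001,0],[-0.0255,-0.091,0.06,0,0,0.001,0],[-0.0255,-0.091,0.09,0,0,0.001,0],[-0.0255,-0.091,0.1,0,0,0.001,0],[-0.0255,-0.091,0.1,0,0,0.001,0]]'
python3 -c "
from h import *
im,T=snap('wrist','w22');print(T[:3,3])
crop('w22',0,0,512,384,1.55,'w22b');print(plan([.4178,-.1046,.068],104.1))"
```

```text
time: 24.6
ee_pos: [0.4175, -0.1041, 0.1726]
tcp_rot: [-180.0, -0.1, 104.2]
wrist_force: [-0.4, 0.2, -0.4]
opening: 0.0147
[ 0.41754586 -0.10413025  0.1725907 ]
[-0.0002, -0.0005, 0.1059, 0.0012, -0.0007, 0.0011]
```

View pics/w22b.png

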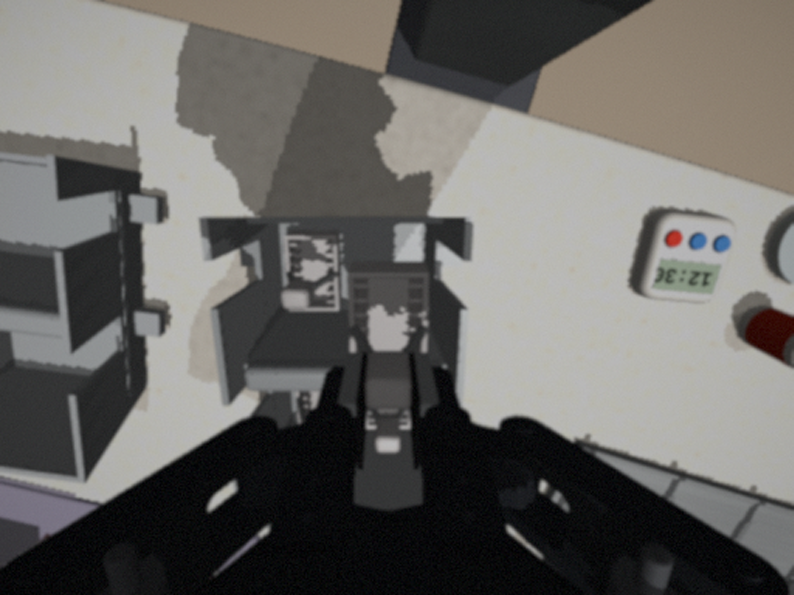

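```bash
python3 -m creep '[[0,0,0.03,0,0,0,0],[0,0,0.06,0,0,0,0],[0,0,0.085,0,0,0,0],[0,0,0.1,0,0,0,0],[0,0,0.107,0,0,0,0],[0,0,0.108,0,0,0,0],[0,0,0.108,0,0,0,0]]'
python3 -m creep '[[0,0,0.001,0,0,0,0],[0,0,0.001,0,0,0,0],[0,0,0.001,0,0,0,0.3],[0,0,0.001,0,0,0,0.3],[0,0,0.001,0,0,0,0.3],[0,0,-0.03,0,0,0,0.3],[0,-0.0,-0.08,0,0,0,0.35],[0,0,-0.13,0,0,0,0.5]]'
python3 -m creep '[[0,0.05,-0.05,0,0,0,0.5],[0,0.05,-0.05,0,0,0,0.5],[0,0.05,-0.05,0,0,0,0.5]]'
python3 -c "
from h import *
im,T=snap('wrist','w23');print(T[:3,3])
crop('w23',0,0,512,384,1.55,'w23b')"
```

```text
time: 25.35
ee_pos: [0.4187, -0.1052, 0.0666]
tcp_rot: [179.9, 0.0, 104.1]
wrist_force: [0.1, 0.2, -0.4]
opening: 0.0149
time: 26.15
ee_pos: [0.4171, -0.105, 0.1964]
tcp_rot: [-180.0, -0.1, 104.1]
wrist_force: [0.2, -0.3, 0.2]
opening: 0.042
time: 26.45
ee_pos: [0.4681, -0.0929, 0.2469]
tcp_rot: [179.8, 0.0, 104.1]
wrist_force: [-1.2, 0.3, -0.7]
opening: 0.0427
[ 0.4681425  -0.09285205  0.24693075]
```

View pics/w23b.png

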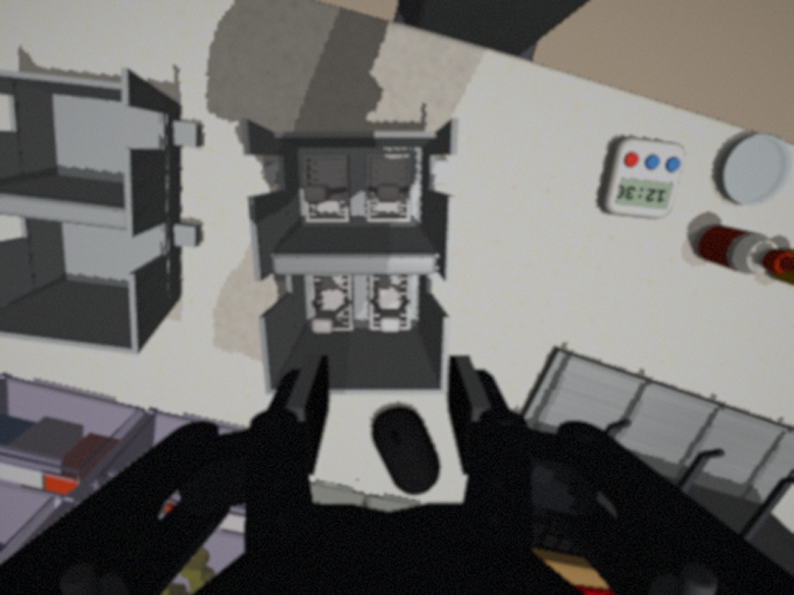

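```bash
python3 - <<'E'
from tote import *
M=[[-97,68,100],[97,68,100],[-81,52,3]]
U=[(125,68),(135,350),(163,145)]
p=fit('w23',np.array(M[:2])/1000,U[:2],[.47,-.33,.1],k=1.55)
print(bot.get_obs()['q'].round(1))
print(plan([p[0]+.03,p[1]-.0,.28],100))
E
```

```text
[ 0.4842 -0.3393] yaw 6.45
[[0.1, -0.8], [-0.1, 2.3]]
[-11.3  -4.8   1.8  96.6   0.1 -25.4]
[-0.2504, -0.014, -0.0349, 0.001, -0.0006, 0.0718]
```

```bash
python3 -m creep '[[-0.25,-0.01,-0.035,0,0,0.072,1],[-0.25,-0.01,-0.035,0,0,0.072,1],[-0.25,-0.01,-0.035,0,0,0.072,1],[-0.25,-0.01,-0.035,0,0,0.072,1],[-0.25,-0.01,-0.035,0,0,0.072,1],[-0.25,-0.01,-0.035,0,0,0.072,1],[-0.25,-0.01,-0.035,0,0,0.072,1]]'
python3 -c "
from h import *
im,T=snap('wrist','w24');print(T[:3,3])
crop('w24',100,30,400,260,2.6,'w24b')"
```

```text
time: 27.2
ee_pos: [0.5162, -0.339, 0.278]
tcp_rot: [-179.9, -0.2, 99.8]
wrist_force: [0.2, 0.2, 0.4]
opening: 0.0859
[ 0.51624082 -0.33904518  0.27795469]
```

View pics/w24b.png

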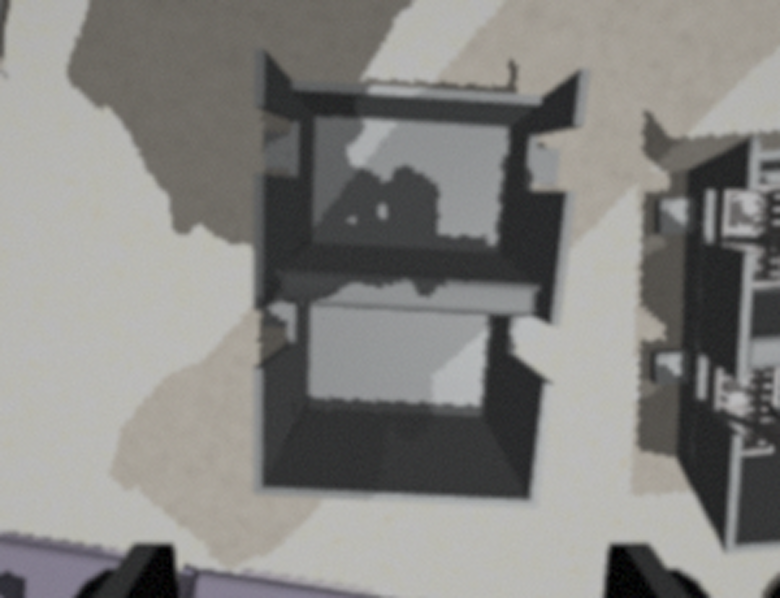

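```bash
python3 - <<'E'
from tote import *
M=[[-97,-68,100],[97,-68,100],[97,68,100],[-97,68,100],[-75,68,100],[-49,68,100],[9,68,100],[35,68,100],[9,-68,100],[35,-68,100],[-81,-52,3],[-81,52,3]]
U=[(255,50),(258,492),(535,500),(590,70),(582,128),(574,192),(556,322),(552,380),(255,308),(257,367),(313,115),(511,127)]
p=fit('w24',np.array(M)/1000,U,[.48,-.33,.1],k=2.6,off=(100,30))
print(plan([*p[:2],.18],180+np.degrees(p[2])),plan([*p[:2],.06],180+np.degrees(p[2])))
E
```

```text
[ 0.4843 -0.3375] yaw 6.77
[[-0.4, -0.9], [-1.7, 0.6], [0.9, 2.7], [-0.1, -0.8], [0.4, -1.1], [0.6, -0.7], [1.4, 1.4], [0.3, 0.8], [-0.7, 0.5], [-1.4, -0.1], [1.0, 0.4], [-0.8, 0.1]]
[0.0057, -0.0314, 0.0989, 0.0014, -0.0028, -1.5165] [0.0053, -0.0313, 0.2189, 0.0014, -0.0028, -1.5165]
```

```bash
python3 -m creep '[[0.006,-0.031,0.0,0,0,-1.5165,0.6],[0.006,-0.031,0.0,0,0,-1.5165,0.6],[0.006,-0.031,0.0,0,0,-1.5165,0.6],[0.006,-0.031,0.0,0,0,-1.5165,0.6],[0.006,-0.031,0.0,0,0,-1.5165,0.6],[0.006,-0.031,0.0,0,0,-1.5165,0.6],[0.006,-0.031,0.0,0,0,-1.5165,0.6],[0.006,-0.031,0.0,0,0,-1.5165,0.6]]'
python3 -c "
from h import *
print(plan([.4843,-.3375,.2],186.8))"
```

```text
time: 28.05
ee_pos: [0.4852, -0.3355, 0.2806]
tcp_rot: [179.9, 0.1, 169.2]
wrist_force: [-0.2, 0.5, -0.4]
opening: 0.0515
[0.0006, -0.0022, 0.0806, 0.0009, 0.0012, -0.308]
```

```bash
python3 -m creep '[[0.0005,-0.002,0.03,0,0,-0.308,0.6],[0.0005,-0.002,0.06,0,0,-0.308,0.6],[0.0005,-0.002,0.08,0,0,-0.308,0.6],[0.0005,-0.002,0.08,0,0,-0.308,0.6],[0.0005,-0.002,0.08,0,0,-0.308,0.6]]'
python3 -c "
from h import *
im,T=snap('wrist','w25');print(T[:3,3],bot.get_obs()['q'].round(1));print(plan([.4843,-.3375,.068],186.8))
crop('w25',0,0,512,384,1.55,'w25b')"
```

```text
time: 28.55
ee_pos: [0.4846, -0.338, 0.2011]
tcp_rot: [180.0, 0.1, -173.6]
wrist_force: [0.4, 0.6, -0.5]
opening: 0.0514
[ 0.48461725 -0.33803664  0.20113372] [-3.500e+01  1.010e+01  1.250e+01  9.230e+01  1.000e-01 -1.313e+02]
[0.0009, 0.0011, 0.1339, -0.0004, 0.0024, -0.0077]
```

View pics/w25b.png

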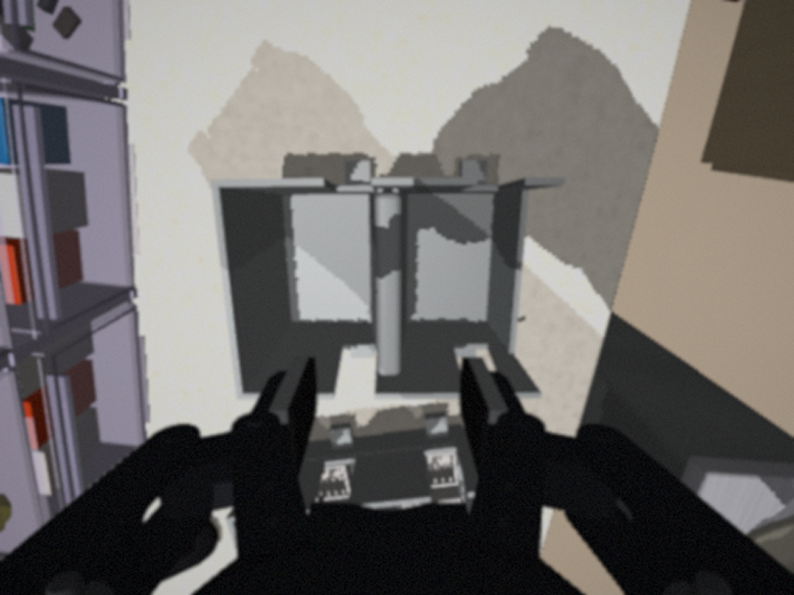

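```bash
python3 -m creep '[[0.0005,0.001,0.04,0,0.001,-0.006,0.6],[0.0005,0.001,0.08,0,0.001,-0.006,0.6],[0.0005,0.001,0.11,0,0.001,-0.006,0.6],[0.0005,0.001,0.125,0,0.001,-0.006,0.6],[0.0005,0.001,0.132,0,0.001,-0.006,0.6],[0.0005,0.001,0.132,0,0.001,-0.006,0.6],[0.0005,0.001,0.132,0,0.001,-0.006,0.6]]'
python3 -c "
from h import *
im,T=snap('wrist','w26');crop('w26',0,0,512,384,1.55,'w26b')"
```

```text
time: 29.3
ee_pos: [0.4853, -0.3387, 0.0702]
tcp_rot: [-179.9, 0.1, -173.3]
wrist_force: [-0.4, 0.1, 0.9]
opening: 0.0509
```

View pics/w26b.png

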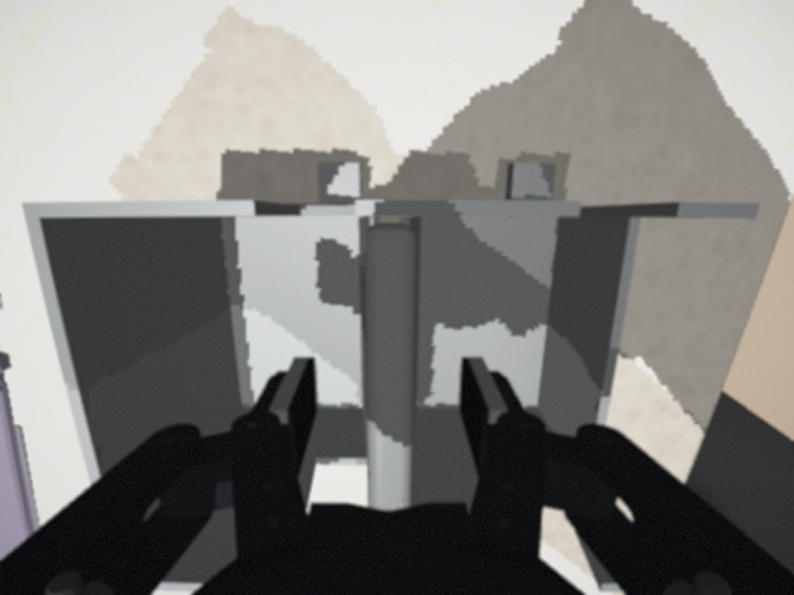

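Bar (x≈390) is midway between the fingers. Close with strong grip.

```bash
python3 -m creep '[[0,0,0,0,0,0,0],[0,0,0,0,0,0,0],[0,0,0,0,0,0,0],[0,0,0,0,0,0,0],[0,0,0,0,0,0,0]]' 90
python3 -m creep '[[0,0,-0.01,0,0,0,0],[0,0,-0.03,0,0,0,0],[0,0,-0.05,0,0,0,0],[0,0,-0.05,0,0,0,0],[0,0,-0.05,0,0,0,0]]'
python3 -c "
from h import *
im,T=snap('wrist','w27');crop('w27',0,0,512,384,1.55,'w27b');snap('side','s27');crop('s27',200,60,400,210,3.5,'s27b')"
```

```text
time: 29.85
ee_pos: [0.4848, -0.3384, 0.0692]
tcp_rot: [-180.0, 0.1, -173.3]
wrist_force: [-0.0, 1.0, 5.6]
opening: 0.0138
time: 30.35
ee_pos: [0.4845, -0.3383, 0.118]
tcp_rot: [180.0, 0.0, -173.3]
wrist_force: [0.3, 0.5, -2.6]
opening: 0.0141
```

View pics/w27b.png

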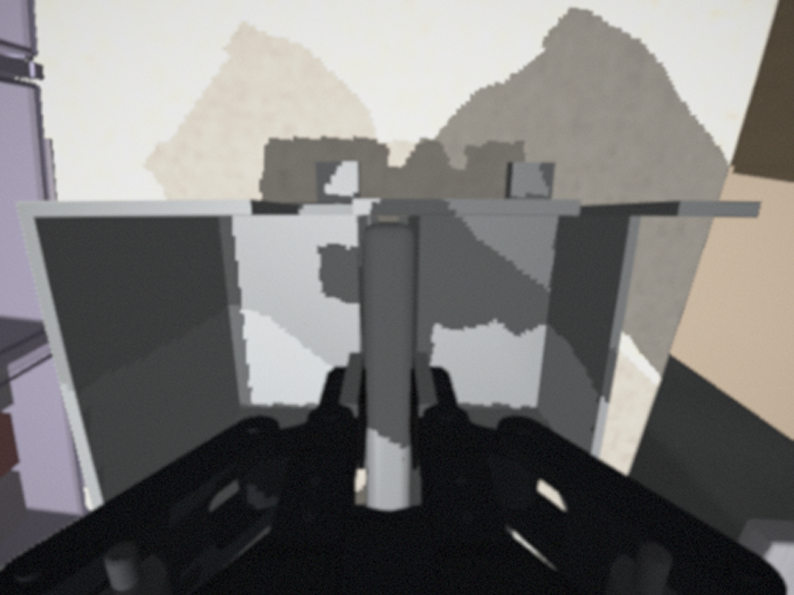

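View pics/s27b.png

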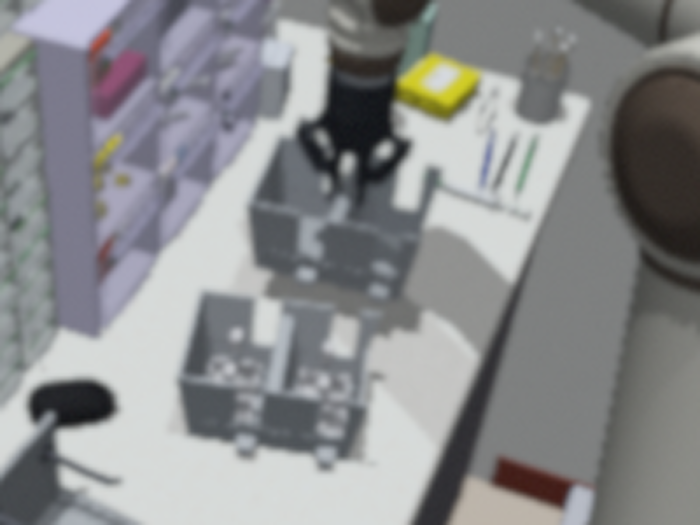

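```bash
python3 - <<'E'
from h import *
T=np.load('pics/w24.npy')
U=(np.array([(5,535),(190,570),(390,597)])+.5)/2.6-.5+[100,30]
print(onz('wrist',U,0,T).round(3),onz('wrist',U,.3,T).round(3))
U=(np.array([(0,306),(120,430),(275,385),(0,375)])+.5)/1.55-.5
print(onz('wrist',U,0,np.load('pics/w6.npy')).round(3))
# final: bar pos with rim: target tote center, yaw base+180 => tool yaw
print(plan([.44,-.27,.24],186.8)); print(plan([.4707,-.118,.24],14.1+0))
E
```

```text
[[ 0.689 -0.56   0.   ]
 [ 0.693 -0.439  0.   ]
 [ 0.691 -0.308  0.   ]] [[ 0.513 -0.412  0.3  ]
 [ 0.514 -0.377  0.3  ]
 [ 0.513 -0.34   0.3  ]]
[[ 0.692 -0.441 -0.   ]
 [ 0.808 -0.296  0.   ]
 [ 0.696 -0.133  0.   ]
 [ 0.778 -0.439  0.   ]]
[0.036, 0.0728, -0.1229, 0.0019, -0.0013, -0.0019]
[-0.0122, 0.2202, -0.1227, -0.0017, -0.003, 3.0123]
```

```bash
python3 -m creep '[[0,0,-0.04,0,0,0,0],[0.01,0.01,-0.08,0,0,0,0],[0.02,0.03,-0.13,0,0,0,0],[0.036,0.05,-0.18,0,0,0.14,0],[0.036,0.05,-0.23,0,0,0.28,0],[0.036,0.05,-0.25,0,0,0.42,0],[0.036,0.05,-0.25,0,0,0.56,0],[0.036,0.05,-0.25,0,0,0.7,0]]'
python3 -c "
from h import *
print(plan([.46,-.29,.37],14.1),bot.get_obs()['q'])"
```

```text
time: 31.25
ee_pos: [0.4433, -0.2931, 0.3683]
tcp_rot: [180.0, 0.0, 146.3]
wrist_force: [0.2, -0.4, -3.5]
opening: 0.0141
[-0.0121, 0.0119, -0.0017, 0.0004, -0.0007, 2.3066] [-3.34958599e+01  8.36463274e+00  2.96480113e+01  1.11279749e+02
  3.54949754e-02 -8.97537316e+01]
```

```bash
python3 -m creep '[[-0.006,0.006,0,0,0,0.14,0],[-0.012,0.012,0,0,0,0.29,0],[-0.012,0.012,0,0,0,0.43,0],[-0.012,0.012,0,0,0,0.58,0],[-0.012,0.012,0,0,0,0.72,0],[-0.012,0.012,0,0,0,0.87,0],[-0.012,0.012,0,0,0,1.01,0],[-0.012,0.012,0,0,0,1.16,0]]'
python3 -c "
from h import *
print(plan([.46,-.29,.37],14.1))"
```

```text
time: 32.05
ee_pos: [0.4596, -0.2895, 0.367]
tcp_rot: [-179.9, -0.1, 79.8]
wrist_force: [-0.7, 0.3, -3.2]
opening: 0.014
[-0.0004, 0.0005, -0.003, -0.0026, -0.0002, 1.1465]
```

```bash
python3 -m creep '[[0,0,0,0,0,0.14,0],[0,0,0,0,0,0.29,0],[0,0,0,0,0,0.43,0],[0,0,0,0,0,0.58,0],[0,0,0,0,0,0.72,0],[0,0,0,0,0,0.87,0],[0,0,0,0,0,1.01,0],[0,0,0,0,0,1.147,0]]'
python3 -m creep '[[0,0,0,0,0,0,0],[0,0,0,0,0,0,0]]'
python3 -c "
from h import *
print(bot.get_obs()['q'].round(1))
im,T=snap('wrist','w28');crop('w28',0,0,512,384,1.55,'w28b');snap('side','s28');crop('s28',200,60,400,210,3.5,'s28b')"
```

```text
time: 32.85
ee_pos: [0.4596, -0.2895, 0.367]
tcp_rot: [-179.9, 0.1, 14.1]
wrist_force: [-0.5, -0.1, -3.6]
opening: 0.0139
time: 33.05
ee_pos: [0.4596, -0.2895, 0.3675]
tcp_rot: [-179.9, 0.0, 14.6]
wrist_force: [0.2, 0.6, -2.4]
opening: 0.014
[-32.2  10.2  31.6 111.5   0.   43.1]
```

View pics/w28b.png

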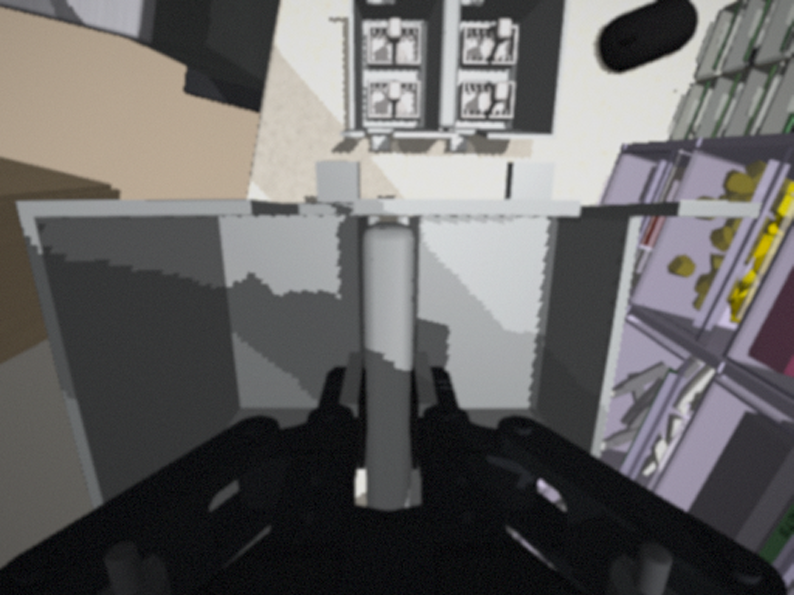

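View pics/s28b.png

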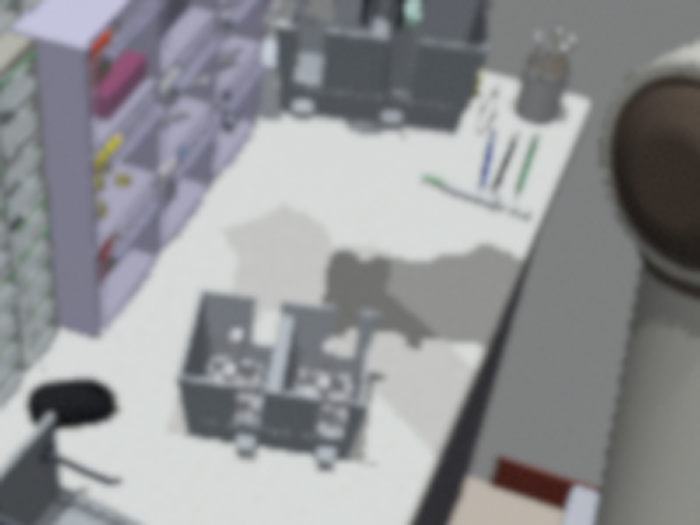

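```bash
python3 - <<'E'
from tote import *
T=np.load('pics/w28.npy');Ti=np.linalg.inv(T)
U=(np.array([(17,202),(757,203),(766,215),(247,202),(580,203)])+.5)/1.55-.5
for zz in (.031,):
  X=onz('wrist',U,T[2,3]+zz,T);print((X@Ti[:3,:3].T+Ti[:3,3]).round(4))
crop('w28',150,0,420,160,2.9,'w28c')
E
```

```text
[[-0.0972 -0.0643 -0.0308]
 [ 0.0958 -0.0642 -0.031 ]
 [ 0.0991 -0.0611 -0.031 ]
 [-0.0363 -0.0637 -0.0309]
 [ 0.0486 -0.0636 -0.0309]]
```

View pics/w28c.png

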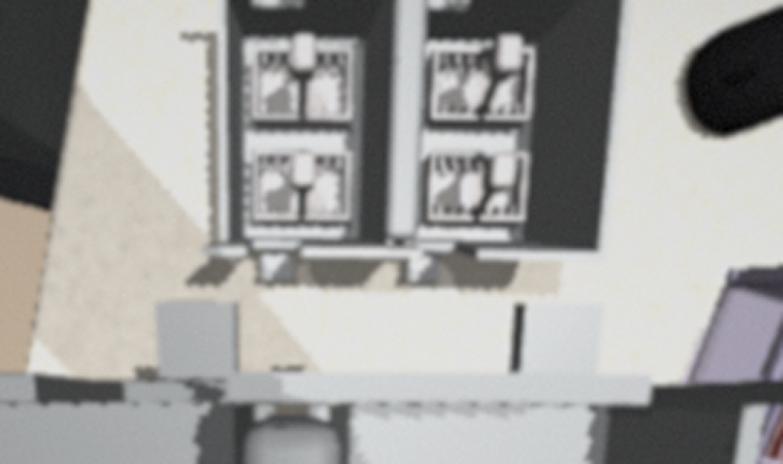

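```bash
python3 - <<'E'
from tote import *
M=[[-97,-68,100],[97,-68,100],[-75,-68,100],[-49,-68,100],[9,-68,100],[35,-68,100]]
U=[(205,254),(602,250),(250,253),(302,252),(417,252),(477,251)]
p=fit('w28',np.array(M)/1000,U,[.47,-.12,.28],k=2.9,off=(150,0))
E
```

```text
[ 0.4686 -0.1165] yaw 15.35
[[-1.5, -0.0], [1.4, 0.2], [-1.1, 0.1], [-0.2, 0.2], [2.0, -0.2], [0.1, -0.0]]
```

```bash
python3 -c "
from h import *
print(plan([.4696,-.1148,.26],14.2))"
```

```text
[0.0537, -0.1664, 0.108, -0.0013, 0.0003, 0.0067]
```

```bash
python3 -m creep '[[0.02,-0.03,0,0,0,0.002,0],[0.03,-0.07,0,0,0,0.004,0],[0.05,-0.11,0.02,0,0,0.006,0],[0.054,-0.15,0.05,-0.001,0,0.006,0],[0.054,-0.1664,0.08,-0.001,0,0.006,0],[0.054,-0.1664,0.108,-0.001,0,0.006,0],[0.054,-0.1664,0.108,-0.001,0,0.006,0],[0.054,-0.1664,0.108,-0.001,0,0.006,0]]'
python3 -m creep '[[0,0,0,0,0,0,0],[0,0,0,0,0,0,0]]'
python3 -c "
from h import *
print(plan([.4696,-.1148,.18],14.2))
im,T=snap('wrist','w29');crop('w29',0,0,512,384,1.55,'w29b');snap('side','s29');crop('s29',200,60,400,240,3.3,'s29b')"
```

```text
time: 33.95
ee_pos: [0.4703, -0.1149, 0.2611]
tcp_rot: [180.0, -0.0, 14.1]
wrist_force: [0.5, -0.8, -2.1]
opening: 0.014
time: 34.15
ee_pos: [0.471, -0.1154, 0.2619]
tcp_rot: [179.9, -0.1, 14.0]
wrist_force: [0.4, 0.1, -2.9]
opening: 0.0142
[-0.0014, -0.001, 0.0819, 0.0012, -0.002, -0.0028]
```

View pics/w29b.png

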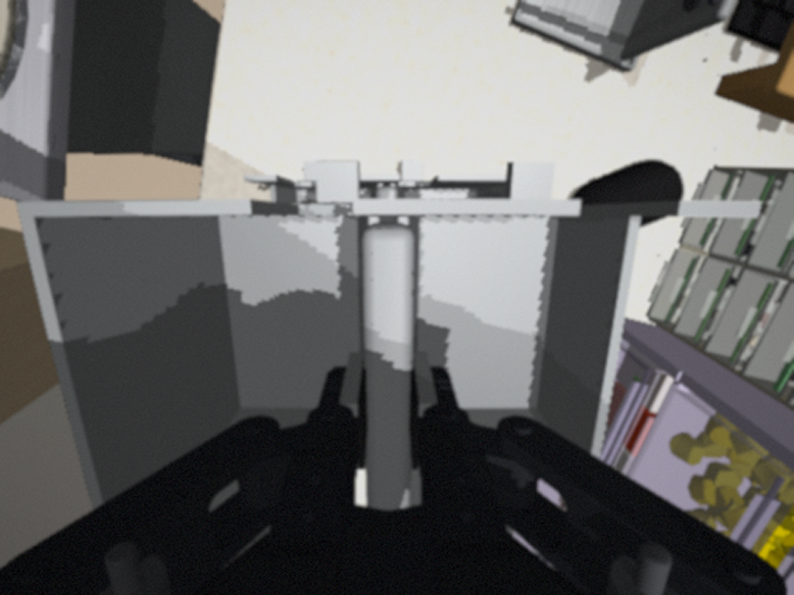

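View pics/s29b.png

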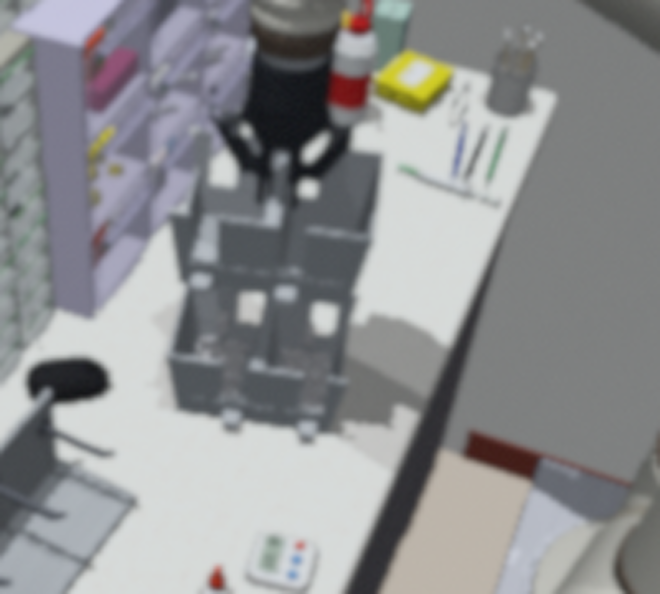

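```bash
python3 -m creep '[[-0.001,-0.0005,0.03,0.001,0,-0.002,0],[-0.001,-0.0005,0.06,0.001,0,-0.002,0],[-0.001,-0.0005,0.08,0.001,0,-0.002,0],[-0.001,-0.0005,0.09,0.001,0,-0.002,0],[-0.001,-0.0005,0.094,0.001,0,-0.002,0],[-0.001,-0.0005,0.094,0.001,0,-0.002,0]]'
python3 -c "
from h import *
print(plan([.4696,-.1148,.158],14.2))
im,T=snap('wrist','w30');crop('w30',0,0,512,384,1.55,'w30b');snap('side','s30');crop('s30',200,60,400,240,3.3,'s30b')"
```

```text
time: 34.85
ee_pos: [0.4696, -0.1147, 0.1669]
tcp_rot: [-180.0, -0.0, 14.2]
wrist_force: [0.5, -0.9, -3.0]
opening: 0.0137
[-0.0, 0.0001, 0.0089, -0.0005, -0.0006, -0.0006]
```

View pics/w30b.png

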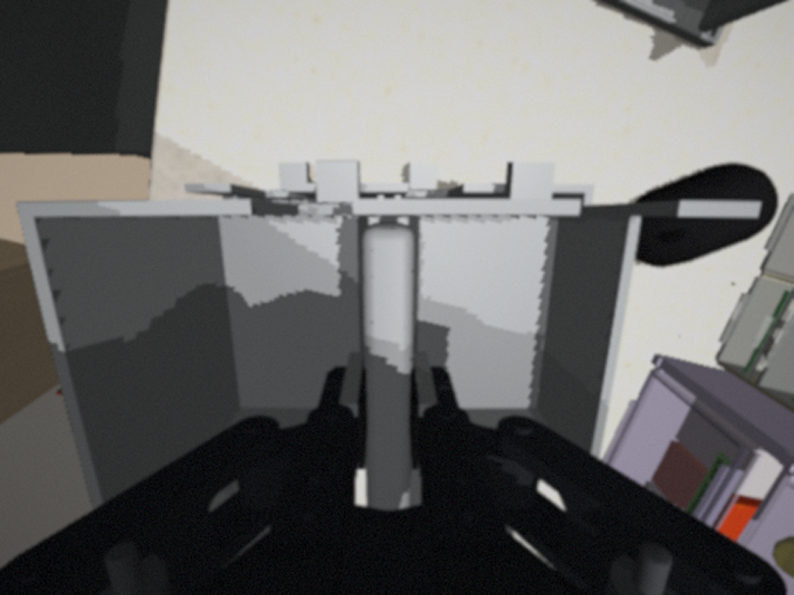

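View pics/s30b.png

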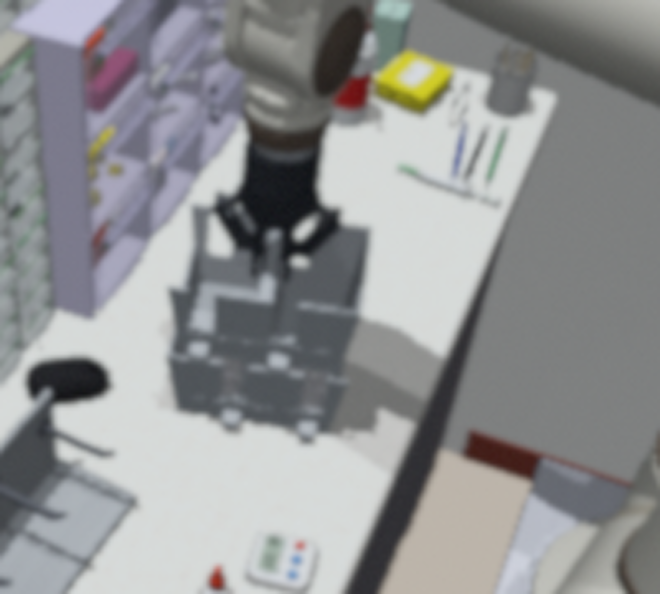

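```bash
python3 - <<'E'
from tote import *
T=np.load('pics/w30.npy');Ti=np.linalg.inv(T)
U=(np.array([(187,185),(592,186)])+.5)/1.55-.5
X=onz('wrist',U,.1,T);print((X@Ti[:3,:3].T+Ti[:3,3]).round(4))
# lugs of held tote undersides: 
E
```

```text
[[-0.0955 -0.0631  0.0669]
 [ 0.0964 -0.0628  0.067 ]]
```

```bash
python3 -m creep '[[0,0,0.003,0,0,0,0],[0,0,0.006,0,0,0,0],[0,0,0.008,0,0,0,0],[0,0,0.008,0,0,0,0],[0,0,0.008,0,0,0,0]]'
```

```text
time: 35.45
ee_pos: [0.4696, -0.1146, 0.1591]
tcp_rot: [-180.0, -0.1, 14.2]
wrist_force: [-2.1, 0.8, 5.7]
opening: 0.0136
```

```bash
python3 -m creep '[[0,0,0,0,0,0,0.1],[0,0,0,0,0,0,0.3],[0,0,0,0,0,0,0.5],[0,0,0,0,0,0,0.5]]' 40
python3 -c "
from h import *
im,T=snap('wrist','w31');crop('w31',0,0,512,384,1.55,'w31b');snap('side','s31');crop('s31',200,60,400,240,3.3,'s31b')"
```

```text
time: 35.85
ee_pos: [0.4693, -0.1146, 0.1582]
tcp_rot: [-180.0, 0.0, 14.2]
wrist_force: [-0.5, 0.4, 0.3]
opening: 0.0427
```

View pics/w31b.png

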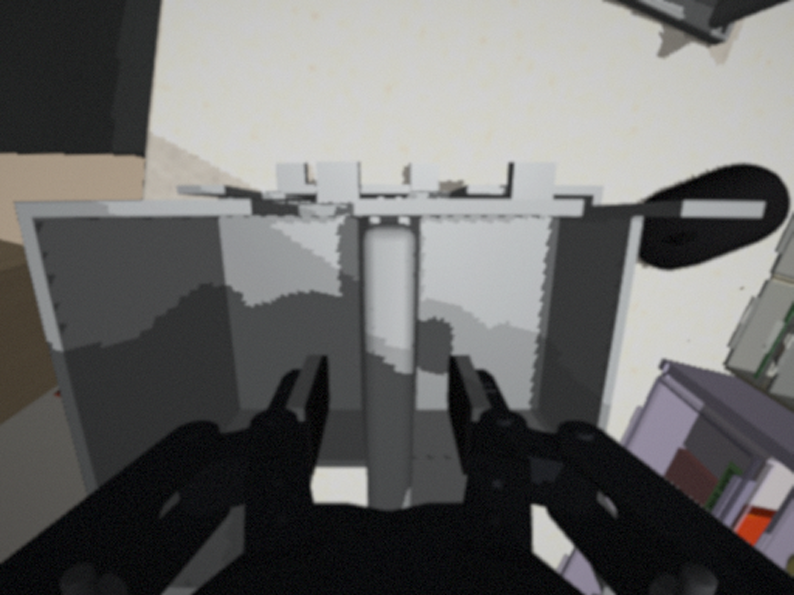

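View pics/s31b.png

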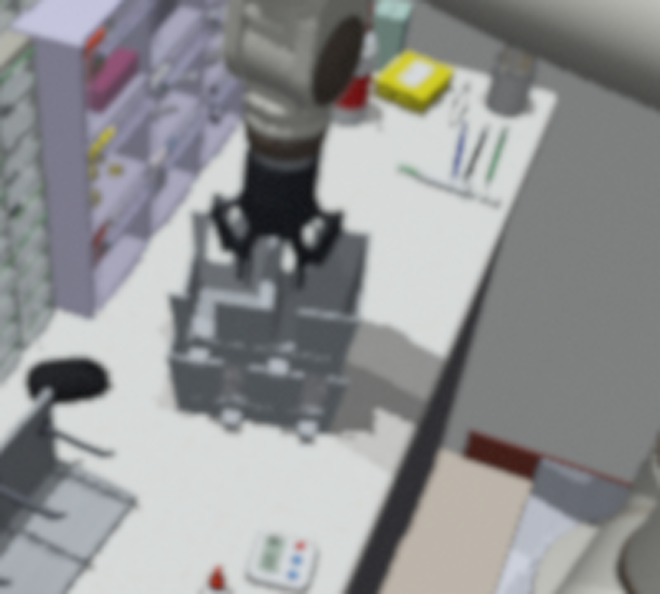

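```bash
python3 -m creep '[[0,0,-0.02,0,0,0,0.5],[0,0,-0.05,0,0,0,0.5],[0,0,-0.09,0,0,0,0.5],[0,0,-0.13,0,0,0,0.5],[0,0,-0.15,0,0,-0.14,0.5],[0,-0.04,-0.15,0,0,-0.29,0.5],[0,-0.08,-0.15,0,0,-0.43,0.5],[0,-0.12,-0.15,0,0,-0.58,0.5]]'
python3 -c "
from h import *
print(plan([.40,.23,.27],90))
im,T=snap('side','s32');crop('s32',200,60,400,240,3.3,'s32b')"
```

```text
time: 36.75
ee_pos: [0.4396, 0.0026, 0.3085]
tcp_rot: [-180.0, -0.0, 47.7]
wrist_force: [1.1, 1.1, -0.8]
opening: 0.043
[0.1414, -0.1824, 0.0387, -0.0001, -0.0009, -0.7388]
```

View pics/s32b.png

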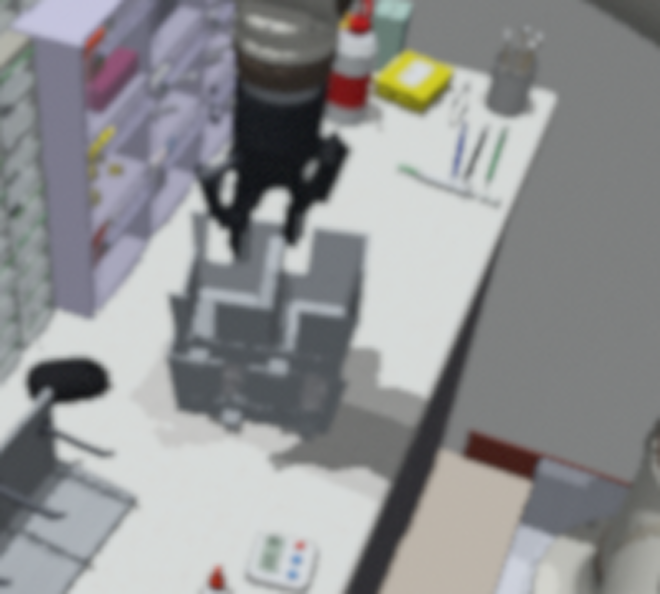

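Stacked level. To the droppers.

```bash
python3 -m creep '[[0.141,-0.182,0.02,0,0,-0.739,0.6],[0.141,-0.182,0.02,0,0,-0.739,0.6],[0.141,-0.182,0.035,0,0,-0.739,0.6],[0.141,-0.182,0.035,0,0,-0.739,0.6],[0.141,-0.182,0.035,0,0,-0.739,0.6],[0.141,-0.182,0.035,0,0,-0.739,0.6],[0.141,-0.182,0.035,0,0,-0.739,0.6]]'
python3 -m creep '[[0,0,0,0,0,0,0.6],[0,0,0,0,0,0,0.6]]'
python3 -c "
from h import *
im,T=snap('wrist','w33');print(T[:3,3]);crop('w33',0,0,512,384,1.55,'w33b')"
```

```text
time: 37.5
ee_pos: [0.4012, 0.2291, 0.2734]
tcp_rot: [-180.0, -0.0, 89.8]
wrist_force: [0.2, -0.0, 0.2]
opening: 0.0515
time: 37.7
ee_pos: [0.4018, 0.2277, 0.274]
tcp_rot: [180.0, -0.1, 89.6]
wrist_force: [0.3, 0.0, -0.2]
opening: 0.0512
[0.40183109 0.22774078 0.27403977]
```

View pics/w33b.png

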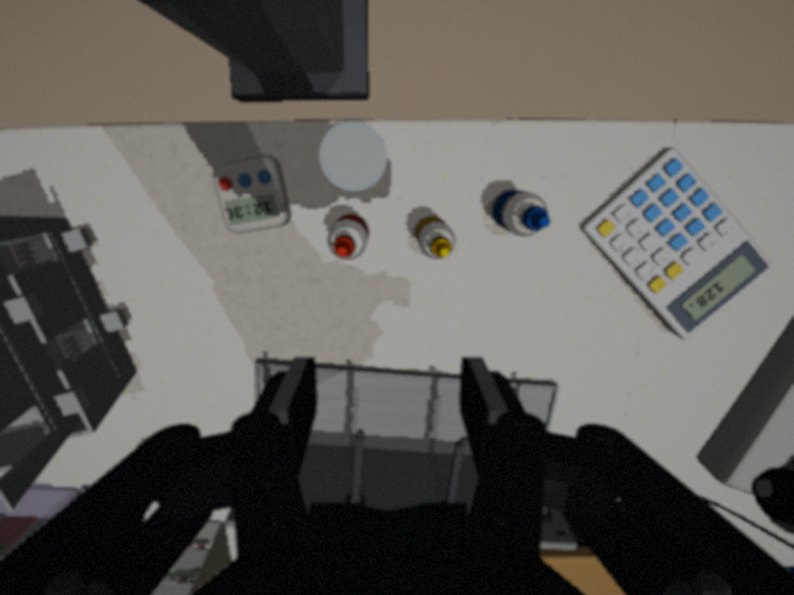

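```bash
python3 - <<'E'
from h import *
T=np.load('pics/w33.npy')
U=(np.array([(343,246),(443,248),(541,219)])+.5)/1.55-.5
X=onz('wrist',U,.1,T);print(X.round(4))
for x in X: print(plan([x[0],x[1],.15],90))
E
```

```text
[[0.3871 0.1937 0.1   ]
 [0.3891 0.2675 0.1   ]
 [0.368  0.3385 0.1   ]]
[-0.0343, -0.0146, 0.124, 0.0006, -0.001, -0.0067]
[0.0396, -0.0131, 0.1241, 0.0006, -0.001, -0.0067]
[0.1104, -0.0347, 0.1241, 0.0006, -0.001, -0.0067]
```

```bash
python3 -m creep '[[-0.034,-0.0145,0.04,0,0,-0.006,0.5],[-0.034,-0.0145,0.08,0,0,-0.006,0.5],[-0.034,-0.0145,0.11,0,0,-0.006,0.5],[-0.034,-0.0145,0.11,0,0,-0.006,0.5],[-0.034,-0.0145,0.11,0,0,-0.006,0.5]]'
python3 -c "
from h import *
im,T=snap('wrist','w34');print(T[:3,3]);crop('w34',160,100,360,260,3.8,'w34b')"
```

```text
time: 38.25
ee_pos: [0.387, 0.1943, 0.1647]
tcp_rot: [180.0, -0.1, 90.0]
wrist_force: [-1.0, 0.3, 0.1]
opening: 0.0428
[0.38699529 0.19434434 0.16467082]
```

View pics/w34b.png

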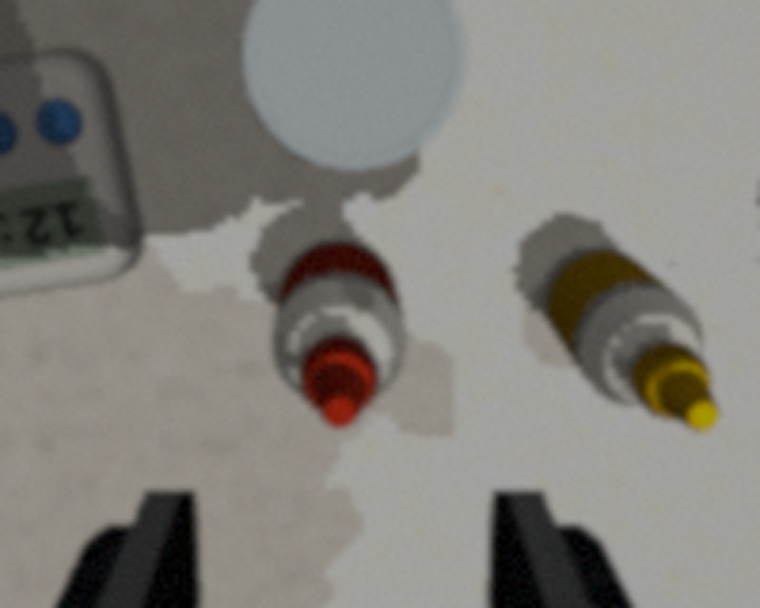

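```bash
python3 - <<'E'
from h import *
T=np.load('pics/w34.npy')
U=(np.array([(340,410),(340,378)])+.5)/3.8-.5+[160,100]
print(onz('wrist',U[:1],.1,T),onz('wrist',U[1:],.083,T))
E
```

```text
[[0.39071955 0.19239494 0.1       ]] [[0.38957282 0.19236206 0.083     ]]
```

```bash
python3 -m creep '[[-0.002,0.003,0.03,0,0,0,0.5],[-0.002,0.003,0.06,0,0,0,0.5],[-0.002,0.003,0.08,0,0,0,0.5],[-0.002,0.003,0.091,0,0,0,0.5],[-0.002,0.003,0.091,0,0,0,0.5],[-0.002,0.003,0.091,0,0,0,0],[-0.002,0.003,0.091,0,0,0,0],[-0.002,0.003,0.091,0,0,0,0]]' 40
python3 -m creep '[[0,0,0,0,0,0,0],[0,0,-0.01,0,0,0,0],[0,0,-0.03,0,0,0,0],[0,0,-0.03,0,0,0,0]]'
python3 -c "
from h import *
im,T=snap('wrist','w35');print(T[:3,3]);crop('w35',0,0,512,384,1.55,'w35b')"
```

```text
time: 39.1
ee_pos: [0.3908, 0.1933, 0.0744]
tcp_rot: [179.8, -0.1, 90.1]
wrist_force: [0.5, -0.1, 5.4]
opening: 0.0162
time: 39.5
ee_pos: [0.391, 0.1934, 0.1056]
tcp_rot: [179.8, -0.1, 90.1]
wrist_force: [1.4, -0.0, -0.8]
opening: 0.0155
[0.39097316 0.19340302 0.10558753]
```

View pics/w35b.png

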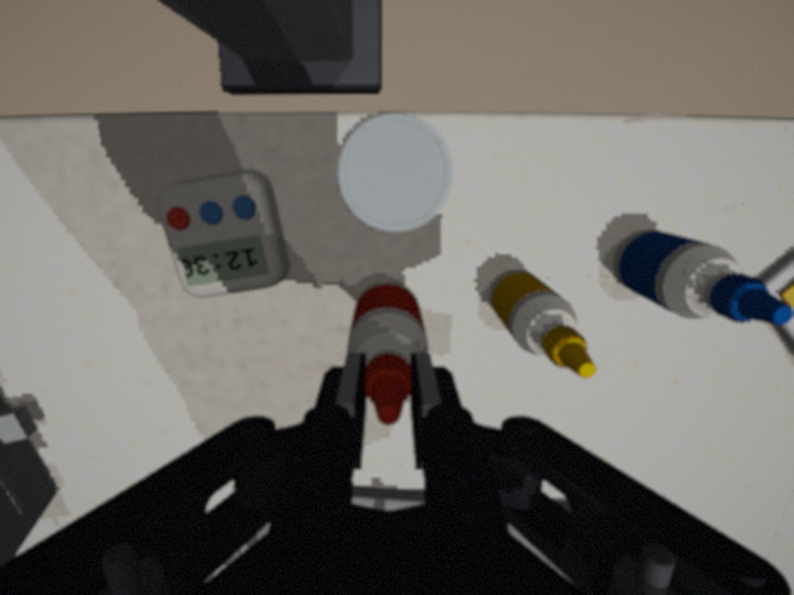

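```bash
python3 -c "
from h import *
print(plan([.51,-.05,.36],104.1))"
python3 -m creep '[[0,0,-0.05,0,0,0,0],[0,0,-0.1,0,0,0,0],[0,0,-0.15,0,0,0,0],[-0.05,0.02,-0.2,0,0,-0.05,0],[-0.1,0.05,-0.25,0,0,-0.1,0],[-0.15,0.08,-0.255,0,0,-0.15,0],[-0.2,0.1,-0.255,0,0,-0.2,0],[-0.243,0.119,-0.255,0,0,-0.244,0]]'
python3 -m creep '[[0,0,0,0,0,0,0],[0,0,0,0,0,0,0],[0,0,0,0,0,0,0]]'
python3 -c "
from h import *
im,T=snap('wrist','w36');print(T[:3,3]);crop('w36',120,0,330,215,2.8,'w36b')"
```

```text
[-0.2429, 0.1196, -0.256, 0.0027, -0.0016, -0.2445]
time: 40.35
ee_pos: [0.4884, -0.0054, 0.3528]
tcp_rot: [179.9, -0.0, 104.2]
wrist_force: [1.4, 1.8, -1.4]
opening: 0.0159
time: 40.65
ee_pos: [0.4873, -0.0032, 0.3518]
tcp_rot: [-180.0, -0.1, 104.1]
wrist_force: [-0.4, 1.0, 0.2]
opening: 0.0158
[ 0.48728945 -0.0031878   0.35182236]
```

View pics/w36b.png

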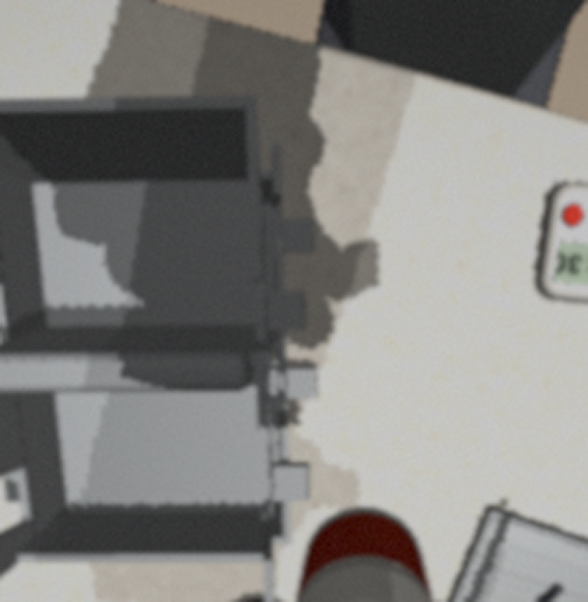

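```bash
python3 -m creep '[[-0.04,0.01,0,0,0,0,0],[-0.06,0.02,0,0,0,0,0],[-0.06,0.02,0,0,0,0,0],[-0.06,0.02,0,0,0,0,0]]'
python3 -c "
from h import *
im,T=snap('wrist','w37');print(T[:3,3]);crop('w37',100,0,310,215,2.8,'w37b')"
```

```text
time: 41.1
ee_pos: [0.5213, -0.056, 0.3521]
tcp_rot: [-180.0, -0.1, 104.1]
wrist_force: [0.0, 0.4, -0.4]
opening: 0.0158
[ 0.52129511 -0.05602657  0.35205607]
```

View pics/w37b.png

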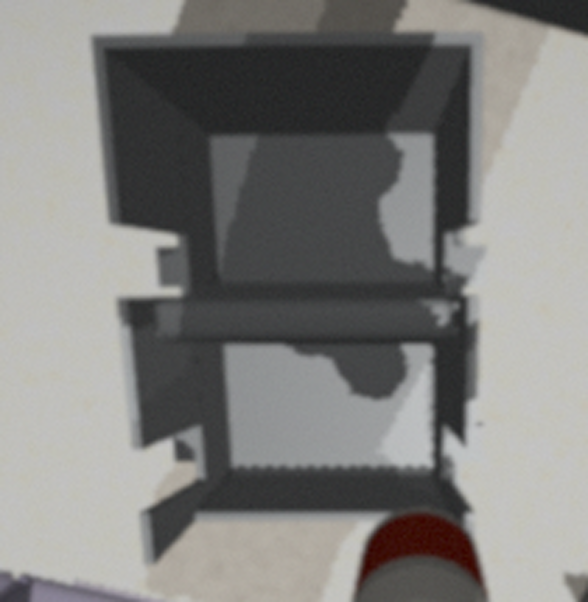

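```bash
python3 - <<'E'
from tote import *
M=[[-97,-68,190],[-97,68,190],[-35,-68,190],[-9,-68,190],[49,-68,190],[75,-68,190],[97,-68,190],[-35,68,190],[-81,-52,93],[-81,52,93]]
U=[(93,38),(483,35),(112,222),(119,300),(134,445),(142,512),(147,563),(472,222),(209,135),(435,135)]
p=fit('w37',np.array(M)/1000,U,[.47,-.12,.28],k=2.8,off=(100,0))
slots(p,'w37',.275,spots=((48,27),(48,-27),(-48,0)))
slots(p,'w37',.168,spots=((48,27),(48,-27),(-48,0)))
E
```

```text
[ 0.4702 -0.1172] yaw 14.27
[[-0.2, -0.8], [0.7, -1.1], [-0.6, 0.8], [-0.4, -0.8], [-0.1, 1.7], [-0.5, 0.4], [-0.3, 0.5], [3.5, -0.1], [1.0, 0.5], [-0.4, 0.0]]
48 27 [ 0.51   -0.0792] [-0.0198, -0.0165, 0.077, -0.0003, -0.0012, -0.0025]
48 -27 [ 0.5233 -0.1315] [-0.0738, -0.0164, 0.077, -0.0003, -0.0012, -0.0025]
-48 0 [ 0.4237 -0.129 ] [-0.047, -0.1125, 0.077, -0.0003, -0.0012, -0.0025]
48 27 [ 0.51   -0.0792] [-0.0199, -0.0165, 0.184, -0.0003, -0.0012, -0.0025]
48 -27 [ 0.5233 -0.1315] [-0.0739, -0.0164, 0.184, -0.0003, -0.0012, -0.0025]
-48 0 [ 0.4237 -0.129 ] [-0.0471, -0.1124, 0.184, -0.0003, -0.0012, -0.0025]
```

```bash
python3 -m creep '[[-0.04,-0.0165,0.0,0,-0.001,0,0],[-0.074,-0.0165,0.02,0,-0.001,-0.002,0],[-0.074,-0.0165,0.06,0,-0.001,-0.002,0],[-0.074,-0.0165,0.1,0,-0.001,-0.002,0],[-0.074,-0.0165,0.14,0,-0.001,-0.002,0],[-0.074,-0.0165,0.165,0,-0.001,-0.002,0],[-0.074,-0.0165,0.179,0,-0.001,-0.002,0],[-0.074,-0.0165,0.181,0,-0.001,-0.002,0]]'
python3 -m creep '[[0,0,0,0,0,0,0],[0,0,0,0,0,0,0]]'
```

```text
time: 41.95
ee_pos: [0.5228, -0.1317, 0.1702]
tcp_rot: [-179.9, -0.0, 104.3]
wrist_force: [-0.0, -0.1, 0.3]
opening: 0.016
time: 42.15
ee_pos: [0.5242, -0.1326, 0.173]
tcp_rot: [179.9, 0.1, 104.2]
wrist_force: [0.8, -1.0, -0.9]
opening: 0.0159
```

```bash
python3 -m creep '[[0,0,0.002,0,0,0,0],[0,0,0.003,0,0,0,0],[0,0,0.003,0,0,0,0]]'
```

```text
time: 42.45
ee_pos: [0.5236, -0.1328, 0.1683]
tcp_rot: [180.0, 0.0, 104.2]
wrist_force: [0.0, 0.2, -1.0]
opening: 0.0162
```

```bash
python3 -m creep '[[0,0,0.001,0,0,0,0.2],[0,0,0.001,0,0,0,0.35],[0,0,0.001,0,0,0,0.35],[0,0,-0.03,0,0,0,0.35],[0,0,-0.07,0,0,0,0.35],[0,-0.0,-0.12,0,0,0,0.35],[0,-0.03,-0.16,0,0,0,0.5],[0,-0.03,-0.16,0,0,0,0.5]]'
python3 -c "
from h import *
im,T=snap('wrist','w38');print(T[:3,3]);crop('w38',0,0,512,384,1.55,'w38b');print(plan([.389,.2675,.165],90))"
```

```text
time: 43.25
ee_pos: [0.4934, -0.1407, 0.3347]
tcp_rot: [179.6, 0.3, 104.1]
wrist_force: [1.1, -0.6, 0.3]
opening: 0.0426
[ 0.49340448 -0.14065851  0.33473449]
[0.4219, -0.0033, 0.1652, 0.0056, 0.0026, 0.2468]
```

View pics/w38b.png

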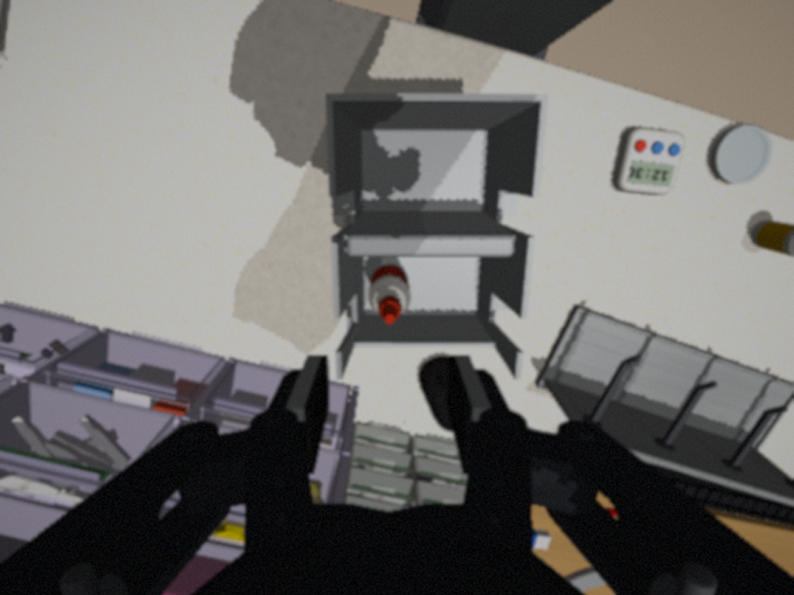

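Red bottle stands at (390,295) in the upper tote. Next, yellow.

```bash
python3 -m creep '[[0.05,0,0,0.005,0.002,0.05,0.5],[0.1,0,0,0.005,0.002,0.1,0.5],[0.422,-0.003,0.02,0.005,0.002,0.246,0.5],[0.422,-0.003,0.04,0.005,0.002,0.246,0.5],[0.422,-0.003,0.06,0.005,0.002,0.246,0.5],[0.422,-0.003,0.08,0.005,0.002,0.246,0.5],[0.422,-0.003,0.1,0.005,0.002,0.246,0.5],[0.422,-0.003,0.12,0.005,0.002,0.246,0.5]]'
python3 -c "
from h import *
print(plan([.389,.2675,.165],90))"
```

```text
time: 44.1
ee_pos: [0.3991, 0.2258, 0.2399]
tcp_rot: [-179.7, -0.1, 90.1]
wrist_force: [1.7, 0.7, 0.0]
opening: 0.0427
[0.0416, -0.0096, 0.075, -0.0044, -0.0016, 0.0023]
```

```bash
python3 -m creep '[[0.035,-0.0095,0.02,-0.003,0,0.002,0.5],[0.038,-0.0095,0.05,-0.003,0,0.002,0.5],[0.038,-0.0095,0.07,-0.003,0,0.002,0.5],[0.038,-0.0095,0.07,-0.003,0,0.002,0.5],[0.038,-0.0095,0.07,-0.003,0,0.002,0.5]]'
python3 -c "
from h import *
im,T=snap('wrist','w39');print(T[:3,3]);crop('w39',160,100,360,260,3.8,'w39b')"
```

```text
time: 44.6
ee_pos: [0.3897, 0.2615, 0.171]
tcp_rot: [-179.8, -0.0, 90.0]
wrist_force: [0.6, 0.5, 0.7]
opening: 0.0427
[0.38973003 0.26154162 0.17097817]
```

View pics/w39b.png

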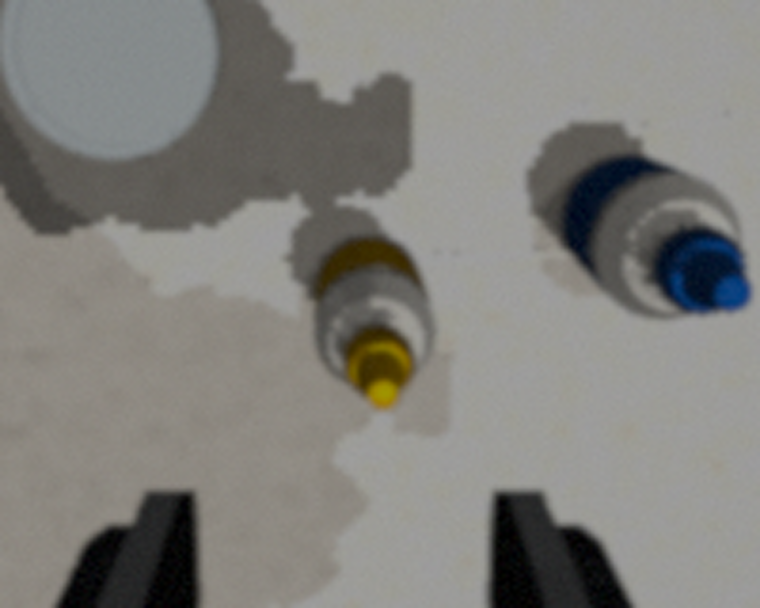

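```bash
python3 - <<'E'
from h import *
T=np.load('pics/w39.npy')
U=(np.array([(383,392),(379,364)])+.5)/3.8-.5+[160,100]
a=onz('wrist',U[:1],.1,T)[0];b=onz('wrist',U[1:],.083,T)[0];print(a,b);print(plan([*(a+b)[:2]/2,.073],90))
E
```

```text
[0.39152725 0.26871733 0.1       ] [0.39083022 0.26841328 0.083     ]
[0.0068, 0.0012, 0.0989, -0.0016, -0.0014, -0.0007]
```

```bash
python3 -m creep '[[0.007,0.0015,0.03,-0.001,-0.001,0,0.5],[0.007,0.0015,0.06,-0.001,-0.001,0,0.5],[0.007,0.0015,0.085,-0.001,-0.001,0,0.5],[0.007,0.0015,0.097,-0.001,-0.001,0,0.5],[0.007,0.0015,0.098,-0.001,-0.001,0,0.5],[0.007,0.0015,0.098,-0.001,-0.001,0,0],[0.007,0.0015,0.098,-0.001,-0.001,0,0],[0.007,0.0015,0.098,-0.001,-0.001,0,0]]' 40
python3 -m creep '[[0,0,0,0,0,0,0],[0,0,-0.01,0,0,0,0],[0,0,-0.03,0,0,0,0],[0,0,-0.03,0,0,0,0]]'
python3 -c "
from h import *
im,T=snap('wrist','w40');print(T[:3,3]);crop('w40',0,0,512,384,1.55,'w40b')
print(plan([.52,-.06,.355],104.1))"
```

```text
time: 45.45
ee_pos: [0.3922, 0.2693, 0.075]
tcp_rot: [179.9, -0.1, 90.0]
wrist_force: [0.2, -0.8, 6.9]
opening: 0.0145
time: 45.85
ee_pos: [0.3924, 0.2696, 0.1062]
tcp_rot: [179.9, -0.1, 90.0]
wrist_force: [0.5, 0.6, 0.1]
opening: 0.0145
[0.3923935  0.26956867 0.10624185]
[-0.3288, 0.1284, -0.2506, 0.0014, -0.0015, -0.2464]
```

View pics/w40b.png

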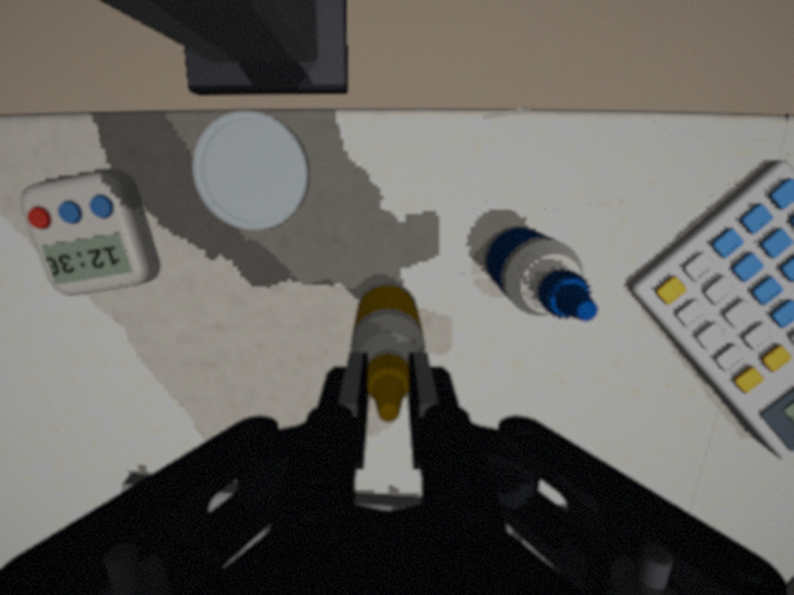

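```bash
python3 -m creep '[[0,0,-0.05,0,0,0,0],[0,0,-0.1,0,0,0,0],[0,0,-0.15,0,0,0,0],[-0.05,0.02,-0.19,0,0,-0.05,0],[-0.1,0.05,-0.23,0,0,-0.1,0],[-0.15,0.08,-0.25,0,0,-0.15,0],[-0.2,0.1,-0.25,0,0,-0.2,0],[-0.243,0.119,-0.25,0,0,-0.246,0]]'
python3 -c "
from h import *
print(plan([.52,-.06,.355],104.1))"
```

```text
time: 46.7
ee_pos: [0.4921, 0.0657, 0.3488]
tcp_rot: [180.0, -0.0, 104.2]
wrist_force: [0.7, 0.6, 0.0]
opening: 0.0142
[-0.1287, -0.0039, -0.0063, 0.0, -0.0004, 0.0022]
```

```bash
python3 -m creep '[[-0.05,-0.002,-0.003,0,0,0,0],[-0.1,-0.004,-0.003,0,0,0,0],[-0.127,-0.004,-0.003,0,0,0,0],[-0.127,-0.004,-0.003,0,0,0,0],[-0.127,-0.004,-0.003,0,0,0,0]]'
python3 -c "
from h import *
im,T=snap('wrist','w41');print(T[:3,3]);crop('w41',100,0,310,215,2.8,'w41b')"
```

```text
time: 47.2
ee_pos: [0.5183, -0.0573, 0.3504]
tcp_rot: [-179.9, -0.1, 104.0]
wrist_force: [-0.6, -0.0, 0.2]
opening: 0.0138
[ 0.51833854 -0.05727655  0.35039629]
```

View pics/w41b.png

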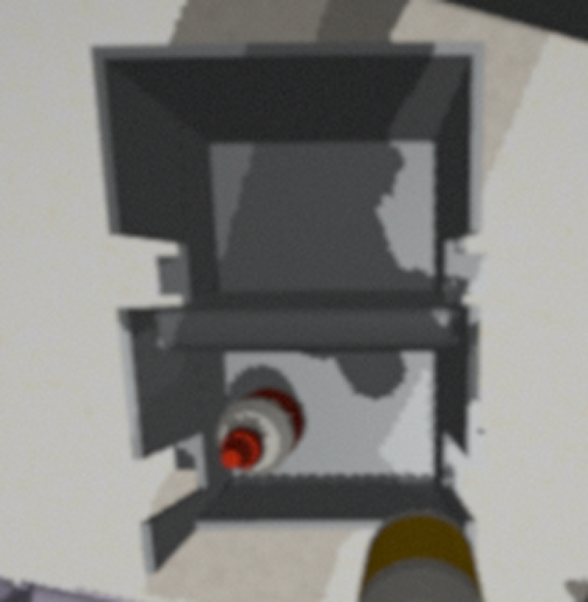

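```bash
python3 -c "
from h import *
T=np.load('pics/w41.npy')
print(plan([.510,-.0792,.168],104.2,T), plan([.510,-.0792,.168],104.2))"
```

```text
[-0.0195, -0.013, 0.1824, -0.0021, -0.0011, -0.0038] [-0.0202, -0.0132, 0.1827, -0.0016, -0.001, -0.0025]
```

```bash
python3 -m creep '[[-0.01,-0.013,0.0,-0.001,-0.001,-0.002,0],[-0.02,-0.013,0.03,-0.001,-0.001,-0.002,0],[-0.02,-0.013,0.06,-0.001,-0.001,-0.002,0],[-0.02,-0.013,0.1,-0.001,-0.001,-0.002,0],[-0.02,-0.013,0.14,-0.001,-0.001,-0.002,0],[-0.02,-0.013,0.165,-0.001,-0.001,-0.002,0],[-0.02,-0.013,0.178,-0.001,-0.001,-0.002,0],[-0.02,-0.013,0.181,-0.001,-0.001,-0.002,0]]'
python3 -m creep '[[0,0,0,0,0,0,0],[0,0,0,0,0,0,0]]'
```

```text
time: 48.05
ee_pos: [0.5096, -0.0789, 0.1694]
tcp_rot: [-179.9, 0.0, 104.2]
wrist_force: [0.1, -0.2, -0.2]
opening: 0.0142
time: 48.25
ee_pos: [0.511, -0.0794, 0.1719]
tcp_rot: [179.9, 0.1, 104.2]
wrist_force: [0.1, -0.5, 0.3]
opening: 0.0143
```

```bash
python3 -m creep '[[0,0,0.002,0,0,0,0],[0,0,0.003,0,0,0,0],[0,0,0.003,0,0,0,0.2],[0,0,0.003,0,0,0,0.33],[0,0,0.003,0,0,0,0.33],[0,0,-0.03,0,0,0,0.33],[0,0,-0.07,0,0,0,0.33],[0,-0.0,-0.12,0,0,0,0.35]]'
python3 -m creep '[[0,-0.03,-0.04,0,0,0,0.5],[0,-0.03,-0.04,0,0,0,0.5],[0,-0.03,-0.04,0,0,0,0.5]]'
python3 -c "
from h import *
im,T=snap('wrist','w42');print(T[:3,3]);crop('w42',0,0,512,384,1.55,'w42b');print(plan([.37,.3385,.20],90))"
```

```text
time: 49.05
ee_pos: [0.5096, -0.0792, 0.2903]
tcp_rot: [-179.9, -0.0, 104.2]
wrist_force: [1.4, -0.9, 0.6]
opening: 0.0299
time: 49.35
ee_pos: [0.4814, -0.0869, 0.3312]
tcp_rot: [179.9, 0.1, 104.2]
wrist_force: [0.9, -0.6, -1.0]
opening: 0.0428
[ 0.48143245 -0.08687734  0.33120816]
[0.4396, -0.004, 0.1295, 0.0004, 0.0006, 0.2474]
```

View pics/w42b.png

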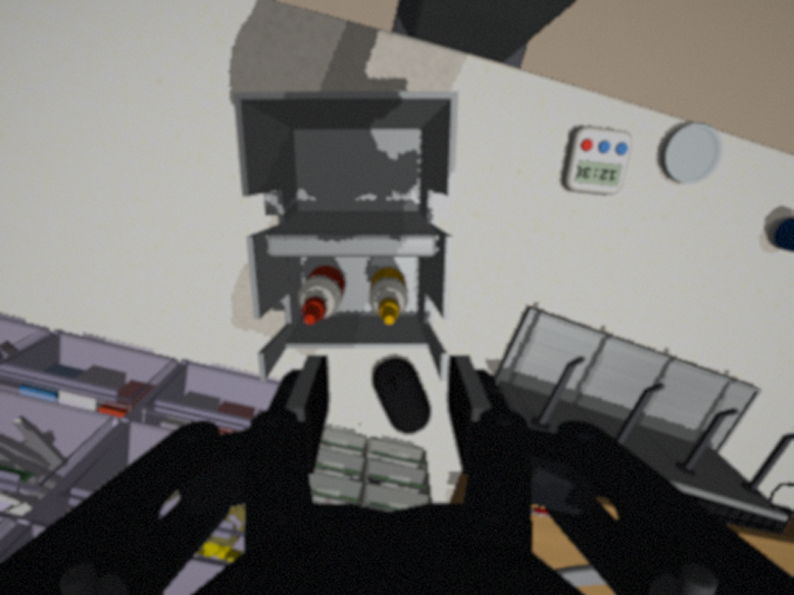

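Both bottles stand. Last: blue.

```bash
python3 -m creep '[[0.05,0,0,0,0,0.05,0.55],[0.1,0,0,0,0,0.1,0.55],[0.439,-0.004,0.0,0,0,0.247,0.55],[0.439,-0.004,0.02,0,0,0.247,0.55],[0.439,-0.004,0.04,0,0,0.247,0.55],[0.439,-0.004,0.06,0,0,0.247,0.55],[0.439,-0.004,0.08,0,0,0.247,0.55],[0.439,-0.004,0.1,0,0,0.247,0.55]]'
python3 -c "
from h import *
print(plan([.368,.3385,.17],90))"
```

```text
time: 50.2
ee_pos: [0.3838, 0.2838, 0.2622]
tcp_rot: [-180.0, 0.1, 90.1]
wrist_force: [1.4, 0.3, 0.9]
opening: 0.0473
[0.0548, -0.0157, 0.0921, -0.0004, 0.001, 0.0014]
```

```bash
python3 -m creep '[[0.04,-0.01,0.02,0,0,0.001,0.55],[0.052,-0.0157,0.05,0,0,0.001,0.55],[0.052,-0.0157,0.08,0,0,0.001,0.55],[0.052,-0.0157,0.085,0,0,0.001,0.55],[0.052,-0.0157,0.085,0,0,0.001,0.55],[0.052,-0.0157,0.085,0,0,0.001,0.55]]'
python3 -c "
from h import *
im,T=snap('wrist','w43');print(T[:3,3]);crop('w43',160,100,360,260,3.8,'w43b')"
```

```text
time: 50.8
ee_pos: [0.3695, 0.3335, 0.1799]
tcp_rot: [179.9, -0.0, 89.9]
wrist_force: [-0.3, 0.5, 0.9]
opening: 0.0468
[0.36950639 0.33351859 0.17989791]
```

View pics/w43b.png

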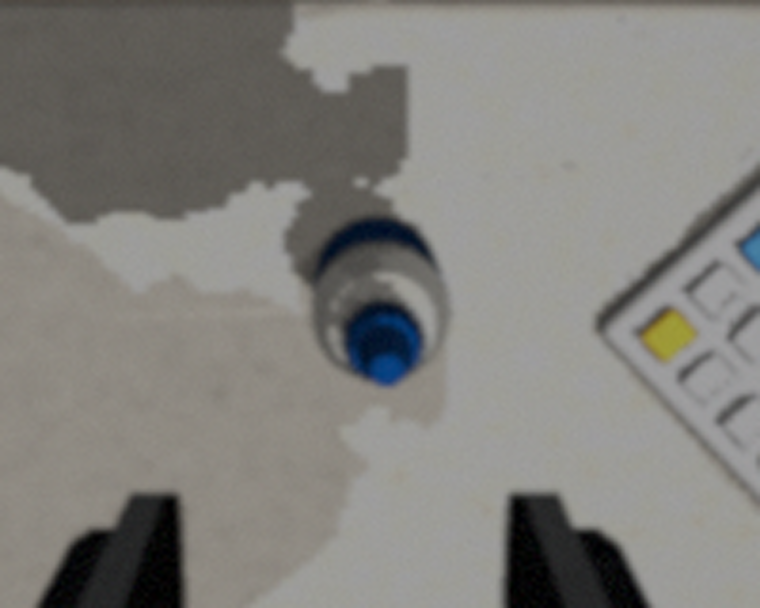

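```bash
python3 - <<'E'
from h import *
T=np.load('pics/w43.npy')
U=(np.array([(387,370),(383,342)])+.5)/3.8-.5+[160,100]
a=onz('wrist',U[:1],.1,T)[0];b=onz('wrist',U[1:],.083,T)[0];print(a,b);print(plan([*(a+b)[:2]/2,.073],90))
E
```

```text
[0.36965558 0.34183534 0.1       ] [0.36845751 0.34154716 0.083     ]
[0.008, -0.0008, 0.1073, 0.0016, -0.0006, -0.0012]
```

```bash
python3 -m creep '[[0.008,-0.0005,0.04,0.001,0,-0.001,0.5],[0.008,-0.0005,0.07,0.001,0,-0.001,0.5],[0.008,-0.0005,0.095,0.001,0,-0.001,0.5],[0.008,-0.0005,0.105,0.001,0,-0.001,0.5],[0.008,-0.0005,0.107,0.001,0,-0.001,0.5],[0.008,-0.0005,0.107,0.001,0,-0.001,0],[0.008,-0.0005,0.107,0.001,0,-0.001,0],[0.008,-0.0005,0.107,0.001,0,-0.001,0]]' 40
python3 -m creep '[[0,0,0,0,0,0,0],[0,0,-0.01,0,0,0,0],[0,0,-0.03,0,0,0,0],[0,0,-0.03,0,0,0,0]]'
python3 -c "
from h import *
im,T=snap('wrist','w44');print(T[:3,3]);crop('w44',0,0,512,384,1.55,'w44b')
print(plan([.52,-.06,.355],104.1))"
```

```text
time: 51.65
ee_pos: [0.3694, 0.3422, 0.0737]
tcp_rot: [179.9, -0.1, 90.0]
wrist_force: [-0.7, 0.2, 5.9]
opening: 0.0175
time: 52.05
ee_pos: [0.3696, 0.3424, 0.1049]
tcp_rot: [179.9, -0.1, 90.0]
wrist_force: [0.4, 0.7, -0.4]
opening: 0.0176
[0.36962351 0.34238627 0.10488318]
[-0.4019, 0.1508, -0.2519, 0.0013, -0.0011, -0.2455]
```

View pics/w44b.png

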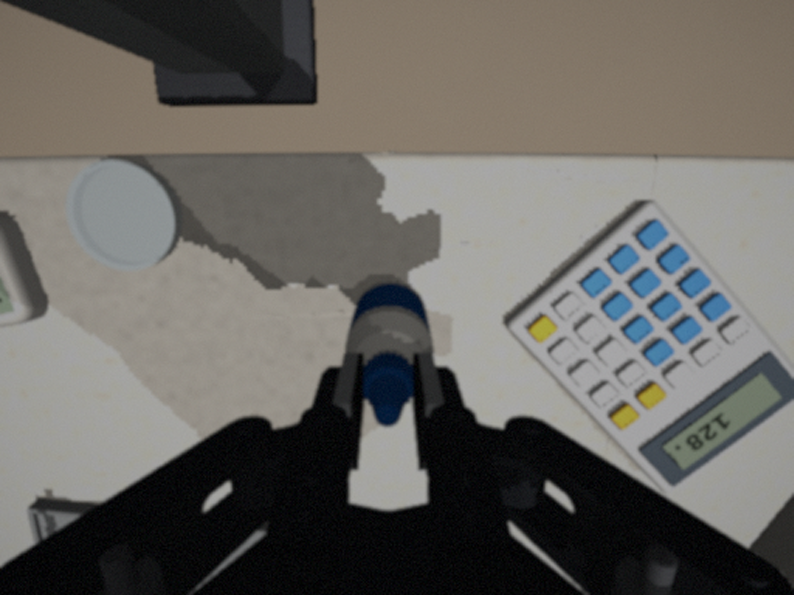

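```bash
python3 -m creep '[[0,0,-0.05,0,0,0,0],[0,0,-0.1,0,0,0,0],[0,0,-0.15,0,0,0,0],[-0.04,0.02,-0.19,0,0,-0.05,0],[-0.08,0.04,-0.23,0,0,-0.1,0],[-0.12,0.06,-0.25,0,0,-0.15,0],[-0.17,0.08,-0.25,0,0,-0.2,0],[-0.22,0.1,-0.25,0,0,-0.246,0]]'
python3 -c "
from h import *
print(plan([.50,-.065,.355],104.1))"
```

```text
time: 52.9
ee_pos: [0.4607, 0.1425, 0.3517]
tcp_rot: [180.0, 0.0, 104.3]
wrist_force: [1.6, 1.1, 0.3]
opening: 0.0177
[-0.2108, -0.0132, -0.0033, 0.0004, 0.0004, 0.0034]
```

```bash
python3 -m creep '[[-0.05,0,0,0,0,0,0],[-0.1,0.01,0,0,0,0,0],[-0.15,0.01,0,0,0,0,0],[-0.208,0.02,0,0,0,0.003,0],[-0.208,0.02,0,0,0,0.003,0],[-0.208,0.02,0,0,0,0.003,0],[-0.208,0.02,0,0,0,0.003,0]]'
python3 -c "
from h import *
im,T=snap('wrist','w45');print(T[:3,3]);crop('w45',0,0,512,384,1.55,'w45b');print(plan([.4237,-.129,.168],104.2),plan([.4237,-.129,.168],104.2,T))"
```

```text
time: 53.6
ee_pos: [0.5298, -0.0522, 0.3508]
tcp_rot: [-179.9, -0.0, 104.0]
wrist_force: [-0.8, -0.6, -0.5]
opening: 0.0178
[ 0.52984582 -0.05216251  0.35078377]
[-0.0493, -0.1214, 0.1832, -0.0011, 0.0, -0.0032] [-0.049, -0.1213, 0.183, -0.0016, -0.0003, -0.0042]
```

View pics/w45b.png

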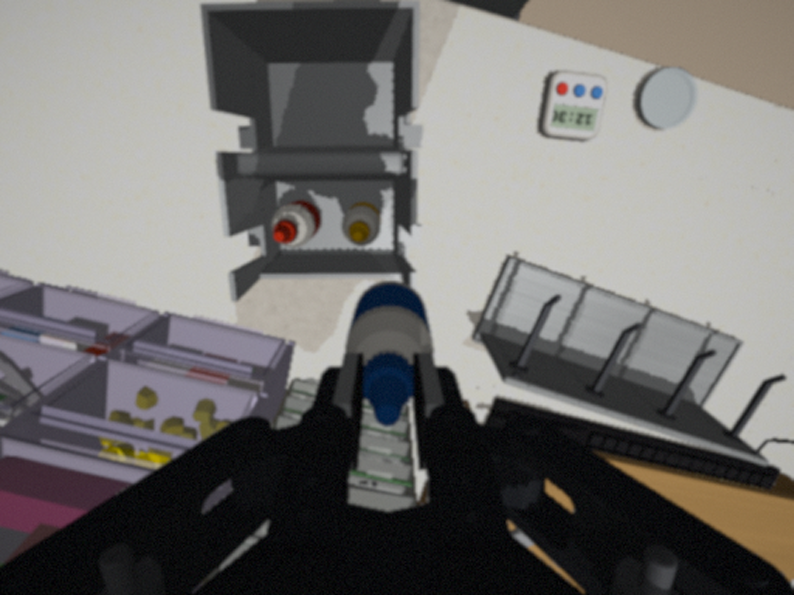

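```bash
python3 - <<'E'
from h import *
T=np.load('pics/w45.npy');p=[.4702,-.1172,np.radians(14.27)];c,s=np.cos(p[2]),np.sin(p[2])
for x,y in [(-.097,-.068),(-.097,.068),(-.035,-.068),(.097,-.068)]:
    print((proj('wrist',[[p[0]+c*x-s*y,p[1]+s*x+c*y,.19]],T)*1.55).round(0))
E
```

```text
[[200.   4.]]
[[420.   0.]]
[[211. 110.]]
[[232. 301.]]
```

```bash
python3 -m creep '[[-0.02,-0.04,0,0,0,0,0],[-0.04,-0.08,0,0,0,-0.003,0],[-0.049,-0.121,0,-0.001,0,-0.003,0],[-0.049,-0.121,0.03,-0.001,0,-0.003,0],[-0.049,-0.121,0.06,-0.001,0,-0.003,0],[-0.049,-0.121,0.06,-0.001,0,-0.003,0]]'
python3 -c "
from h import *
im,T=snap('wrist','w46');print(T[:3,3]);crop('w46',0,0,512,384,1.55,'w46b');print(plan([.4237,-.129,.168],104.2))"
```

```text
time: 54.25
ee_pos: [0.423, -0.1281, 0.2884]
tcp_rot: [-179.8, -0.1, 104.2]
wrist_force: [0.6, 0.0, 0.7]
opening: 0.0177
[ 0.42296299 -0.12806287  0.2883755 ]
[-0.0009, 0.0002, 0.1227, -0.0014, -0.0007, 0.0006]
```

View pics/w46b.png

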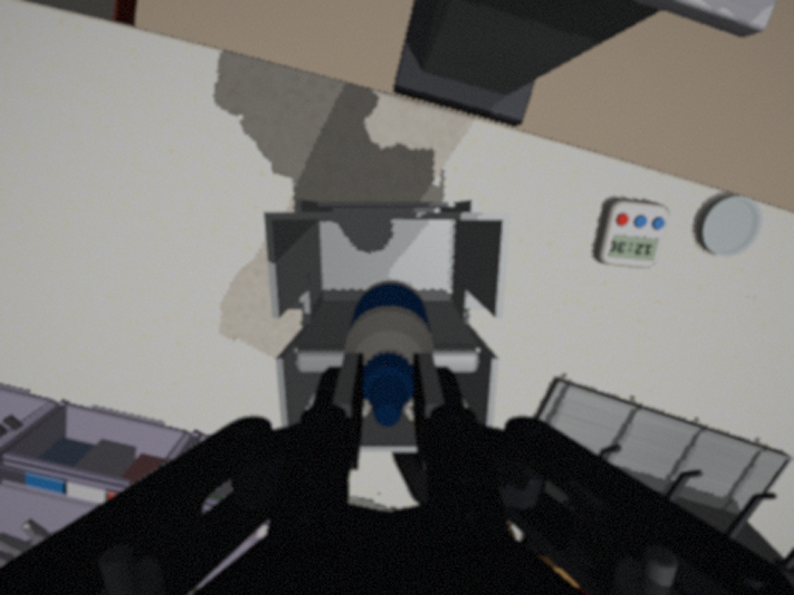

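```bash
python3 -m creep '[[-0.001,0,0.04,-0.001,0,0,0],[-0.001,0,0.08,-0.001,0,0,0],[-0.001,0,0.105,-0.001,0,0,0],[-0.001,0,0.117,-0.001,0,0,0],[-0.001,0,0.12,-0.001,0,0,0],[-0.001,0,0.12,-0.001,0,0,0]]'
python3 -m creep '[[0,0,0,0,0,0,0],[0,0,0.002,0,0,0,0],[0,0,0.002,0,0,0,0]]'
```

```text
time: 54.9
ee_pos: [0.4254, -0.1304, 0.1728]
tcp_rot: [179.9, 0.1, 104.2]
wrist_force: [-0.1, 0.5, -1.1]
opening: 0.0175
time: 55.2
ee_pos: [0.4249, -0.1307, 0.1697]
tcp_rot: [179.9, 0.0, 104.1]
wrist_force: [-0.1, 0.1, -0.9]
opening: 0.0175
```

```bash
python3 -m creep '[[0,0,0.002,0,0,0,0],[0,0,0.002,0,0,0,0.2],[0,0,0.002,0,0,0,0.35],[0,0,0.002,0,0,0,0.35],[0,0,-0.03,0,0,0,0.35],[0,0,-0.07,0,0,0,0.35],[0,-0.0,-0.12,0,0,0,0.35],[0,0,-0.16,0,0,0,0.5]]'
python3 -m creep '[[0,0.07,-0.05,0,0,0,0.5],[0,0.07,-0.05,0,0,0,0.5],[0,0.07,-0.05,0,0,0,0.5],[0,0.07,-0.05,0,0,0,0.5]]'
python3 -c "
from h import *
im,T=snap('wrist','w47');print(T[:3,3]);crop('w47',0,0,512,384,1.55,'w47b');snap('side','s47');snap('scene','c47');crop('s47',200,60,400,240,3.3,'s47b')
crop('c47',90,130,390,280,2.6,'c47b')"
```

```text
time: 56.0
ee_pos: [0.4243, -0.1305, 0.3319]
tcp_rot: [179.9, 0.1, 104.1]
wrist_force: [0.9, -0.4, -0.4]
opening: 0.0419
time: 56.4
ee_pos: [0.4929, -0.1134, 0.3788]
tcp_rot: [180.0, -0.0, 104.2]
wrist_force: [-1.0, -0.6, 0.3]
opening: 0.0423
[ 0.49290792 -0.11340454  0.37877454]
```

View pics/w47b.png

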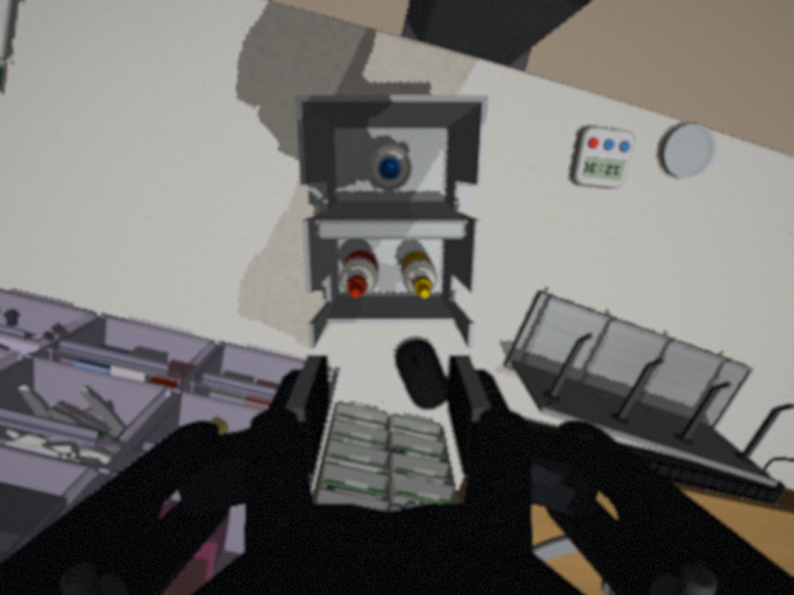

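View pics/s47b.png

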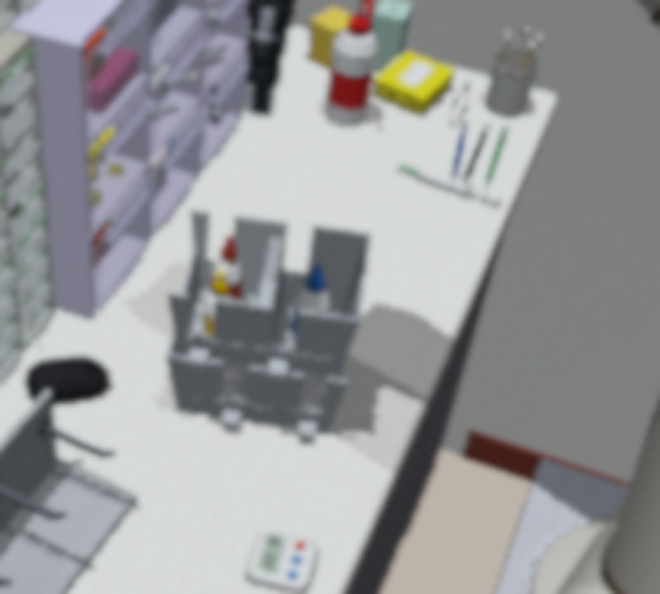

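View pics/c47b.png

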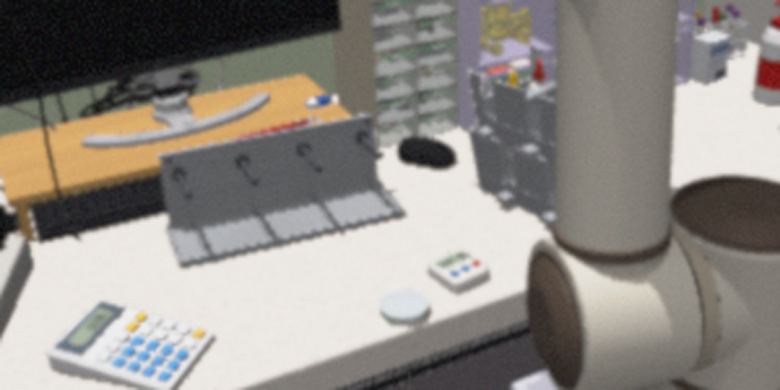

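```bash
python3 -c "
from workcell import bot
print(bot.job_done())"
```

```text
the job is handed in; nothing more can be done
None
```

I lifted all four racks off their hooks and stood them upright in the tote beside the stand, two in each compartment. I then turned the spare tote half round and set it on the rim. Last, I stood the three dropper bottles in it: red and yellow in one compartment, blue in the other. I handed the job in at about 56 s; it gave no verdict.

- **Stack:** In the last side view the stack looks level. The upper tote was last measured just before I set down the first bottle. Its centre was then within about 1 mm of the lower tote's and its yaw within 0.2°, and the image fitted a rim height of 190 mm.
- **Bottles:** In the last wrist view all three stand upright in the upper tote.
- **Racks:** I last saw them upright while carrying the spare tote over, before it covered them. Contact came at the expected height.
- **Bystanders:** I saw no movement in any of the four, judging by eye only.
- **Small disagreements:** Readings of the tool position wandered by 2–3 mm. My first estimate of the stand's position gave large errors because I misread some image points, so I located each rack from its own tab instead. One late fix on the lower tote was 2 mm and 1° off the earlier ones.
- **Knocked tote:** I saw no sign of one; repeated measurements of the lower tote agreed throughout.

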